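# Deburr the last collar and load the batch into the drying oven

## Robot

A 6-joint arm with a two-finger parallel gripper is mounted at the origin on the work surface. World frame = base frame: x ahead of the robot, y to its left, z up, the work surface at z = 0. Lengths are in mm, angles in rad, forces in N, time in s.
With the tool pointing down it reaches from about 350 to 850 mm from the base axis. Payload 8.1 kg.
Tool frame: the origin (TCP) lies midway between the tips of the shut fingers; the grasp point (between the pads) lies 19 mm behind it (r.grasp_offset is the distance from the TCP to the grasp point, in mm); z points along the fingers, y is the line along which they close (so a half turn about z gives the same grasp; the last joint's range is limited). The gripper opens to 85 mm and grips with 20 to 120 N. Pads are 22 mm wide; open, the fingers measure 114 mm over their backs; the gripper's body (76 mm by 85 mm) begins 54 mm behind the grasp point. The pads swing forward as they close: fully open they stand 13 mm farther back than shut.
Start: joints at [-1.212, 0.13, 1.488, -0, 1.523, -0.085], TCP at [257.644, -541.871, 231.292] pointing down, gripper open.
Joint ranges: [-2.96, 2.96], [-0.89, 2.26], [0.02, 2.5], [-1.34, 4.48], [0, 2.73], [-2.66, 2.66]. Speed limits (rad/s): [2.39, 2.39, 2.79, 3.14, 3.14, 3.14].

## Interface

Orientations are given as a unit quaternion [w, x, y, z].
In Python, from cell import r gives the robot as it stands.
- The arm moves only by the tool drive_tool, never from a script. Its argument "motion" is a list of rows, each an object of numbers: "x", "y", "z": the shift along the tool's x, y, z in cm; "ax", "ay", "az": the turn, a rotation vector about the tool's x, y, z in degrees; "fingers": the closure in counts, from 0 (fully open) to 255 (shut). In form: [{"x": .., "y": .., "z": .., "ax": .., "ay": .., "az": .., "fingers": ..}, ...]. A call has 1 to 12 rows; each row shifts and turns the commanded pose from where the row before left it, along the tool's axes as they then stand; what a row does not reach is not made up. A row lasts 1/8 s, in which the tool goes at most 62.5 mm and 10.7 degrees, less where a joint would pass 70% of its speed; a pose out of reach is approached as far as the arm can. A call is refused whole if a number of a shift passes 6.25 or a number of a turn 10.7, either way. A call with a gripper value outside its range is refused whole. The fingers move at their own pace and stop on an object; "force" is the grip in N (left out, the last holds). Time passes only in rows, so rows that do not move let the fingers close. It gives the time, the measured TCP pose, the force, the opening and the grip force at its end, in the units of the state.
- r.state(): the state, without advancing time (a new reading comes with each control period).
- r.camera(name): name is "scene" or "top" or "wrist"; returns the picture (480x640x3 uint8, red, green, blue); there is no depth.
- r.camera_params(name): a dict with "camera_matrix" (3x3 intrinsics, pixels), "k1" (the pictures are not rectified: a ray, as slopes to the right and down, at radius r is drawn at 1 + k1 r^2 times it, then the intrinsics apply), "extrinsics" (4x4, takes a point from camera to world coordinates). Camera axes: x right, y up, looking along -z (the intrinsics and any distortion apply to the point x, -y, -z); pixel columns grow to the right and rows downward; lengths in mm; the calibration is good to about 2 mm. A picture is of the moment at which its call begins: read the wrist's pose just before it. camera_params takes no time and is no camera call; for the wrist camera it gives the pose at the moment of the call.
- r.hand_in(): hands the job in; it is judged then, once.
Trained networks look in the newest picture that a camera, given by its name, has taken for a name from the list of things; names that differ only in an ending like _2 or _b are one class to them, and where a whole thing is asked for, a point or a joint stands for the part that bears it (a point fixed in the world has none). Each returns a list of dicts, best first, with "score" (0 to 1); they miss things now and then, are a little off and sometimes report something else, mostly with a low value. They report only what shows in the picture. A call takes as long as a camera call. They do not tell look-alikes from the thing itself.
- r.cut_out(camera, query): "mask" (480x640 bool, what is visible of it) and "extent" ([left, top, right, bottom] in pixels, round what is visible of it).
- r.tip_of(camera, query): "position" ([column, row] in pixels: a listed point, or the origin of a listed thing).
The state is a dict: "time_s": time; "qpos": joint angles; "joint_velocities": joint speeds; "tau": joint torques, N m; "position": TCP position; "ee_rot": TCP orientation; "wrist_force": force on the tool from outside, world axes, zero at the start; "wrist_torque": the same for the moment, N m; "opening": finger opening in mm; "finger_force": force on a finger pad.
Only numpy, scipy, OpenCV 4.12 (cv2) and the standard library are available. Lean on these libraries where they do the work, as an engineer would, in place of code of your own. Each camera call takes 0.05 s, during which the arm holds its last target. There are 200 camera calls.

## Task

The collar in the work nest still has a burr: take the deburring tool from its stand and, with light steady pressure, run its blade once clockwise (seen from above) all the way round the upper edge of the bore, starting and finishing beside the red mark, then stand the tool back in its stand. Only then pull the oven door fully down, lay the collar from the nest and every collar from the blue mat flat on the rack that comes out, let go of them, and push the door fully shut again. Leave the other things on the bench where they are.

Things in the scene. Friction and masses are not known exactly. Their poses are not given: they have to be found in the camera images.
- nest: Dark steel work nest, a plate 120 x 120 x 10 mm fixed to the bench, origin at the centre of its underside, z up. Four brass stops (10 x 8 mm, reaching 12 mm above the plate) stand on its diagonals (45, 135, .. degrees in its x, y) around collar1, so fingers have room along its x and y axes. A red mark 22 x 14 mm is painted on the plate on its +x side.
- collar1: Aluminium collar (plain ring) with the burred bore, lying loose in the nest: outer diameter 56 mm, bore 40 mm right through, height 28 mm, about 0.2 kg; origin at the centre of its underside, z along the bore. Sits on the nest plate, its upper face 38 mm above the nest's origin.
- collar2: Another collar of the same shape and size as collar1, already deburred, lying on the blue mat (3 mm thick) to the left; may be absent. Origin at the centre of its underside. There are one to three of these.
- collar3: Another collar of the same shape and size as collar1, already deburred, lying on the blue mat (3 mm thick) to the left; may be absent. Origin at the centre of its underside. There are one to three of these.
- collar4: Another collar of the same shape and size as collar1, already deburred, lying on the blue mat (3 mm thick) to the left; may be absent. Origin at the centre of its underside. There are one to three of these.
- rim0 (a point): Point of the nest 16 mm from the bore's centre, level with the collar's upper face (38 mm above the nest's origin), 0 degrees clockwise (seen from above) from the red mark (beside the mark). A blade whose tip is on this circle bears on the bore's upper edge.
- rim1 (a point): Point of the nest 16 mm from the bore's centre, level with the collar's upper face (38 mm above the nest's origin), 60 degrees clockwise (seen from above) from the red mark. A blade whose tip is on this circle bears on the bore's upper edge.
- rim2 (a point): Point of the nest 16 mm from the bore's centre, level with the collar's upper face (38 mm above the nest's origin), 120 degrees clockwise (seen from above) from the red mark. A blade whose tip is on this circle bears on the bore's upper edge.
- rim3 (a point): Point of the nest 16 mm from the bore's centre, level with the collar's upper face (38 mm above the nest's origin), 180 degrees clockwise (seen from above) from the red mark. A blade whose tip is on this circle bears on the bore's upper edge.
- rim4 (a point): Point of the nest 16 mm from the bore's centre, level with the collar's upper face (38 mm above the nest's origin), 240 degrees clockwise (seen from above) from the red mark. A blade whose tip is on this circle bears on the bore's upper edge.
- rim5 (a point): Point of the nest 16 mm from the bore's centre, level with the collar's upper face (38 mm above the nest's origin), 300 degrees clockwise (seen from above) from the red mark. A blade whose tip is on this circle bears on the bore's upper edge.
- stand: Black tool stand, a block 70 x 70 x 75 mm fixed to the bench, with an upright through hole of 23 mm in its middle; origin at the centre of its underside.
- deburrer: Deburring tool standing upright in the stand, about 0.11 kg. Origin at the centre of the underside of its guard disc (diameter 36 mm, 6 mm thick), which rests on the stand's upper face; z along the tool, up to the handle. Orange square handle 18 x 18 mm from 6 to 86 mm above the origin, faces square to the tool's x and y. Below the guard a sleeve of diameter 12 mm, 26 mm long, then the blade.
- blade: Brass cone blade of the tool, point down, 2 mm wide at the tip and 14 mm wide 9 mm above it, on a 6 mm shank; origin that of the tool when not pressed. It is sprung along the tool's axis: it yields up to 10 mm into the sleeve, with 1 N to start and 0.4 N more per mm.
- blade_tip (a point): Point of the blade, 55 mm below the tool's origin when not pressed. With the tip 4 mm inside the bore's wall, the cone touches the edge when the tip is about 4.5 mm below the collar's upper face.
- door (a joint): Drop-down oven door, hinged along its lower edge: 0 = shut (upright), 1.45 rad = fully down (nearly level). Opening swings its upper edge forward (the rack's -x) and down. The hinge is stiff (about 1.1 N m of friction; the door of 0.7 kg stays where it is left; lifting it by the bar takes up to about 9 N). Linked to the rack.
- door_hinge (a point): Middle of the door's hinge line, 45 mm above the bench, in the plane of the oven's front; y along the hinge, z from the hinge to the door's upper edge, -x to the door's outer side. Door panel 314 mm wide, 190 high, 18 thick. The white oven (440 mm wide, 300 deep, 240 high) stands at the right and faces roughly the bench's +y; its panel with a red field is at the +y end.
- door_bar (a point): Middle of the door's black grab bar, a round bar of 12 mm diameter, 150 mm long, parallel to the hinge, 50 mm beyond the door's upper edge, 240 mm from the hinge line and 10 mm outside it. Free for fingers on both sides over the middle 120 mm; when shut it is 45 mm above the oven's top.
- rack: Steel rack tray inside the oven, 160 mm (its x) by 280 mm (its y), floor 6 mm thick, rim 14 mm high and 4 mm thick; origin at the centre of its underside, 105 mm above the bench. Its -x is the way the oven faces. The door draws it out along -x by 127.6 mm per radian of door angle: 185 mm when fully down, its middle then 65 mm in front of the oven's front.
- jar: Small white jar with red cap, 44 mm wide, 70 mm high. Not part of the job, to be left where it is.
- beaker: Glass beaker 60 mm wide, 75 mm high. Not part of the job, to be left where it is.
- screwdriver: Screwdriver lying on the bench. Not part of the job, to be left where it is.
- dish: Clear closed dish, 84 mm wide, 14 mm high. Not part of the job, to be left where it is.
- crucible: White ceramic crucible, 44 mm wide, 28 mm high. Not part of the job, to be left where it is.
Things that resemble listed ones, but are neither listed nor needed, are in the scene too. What is shaped like the collar3 but black or turquoise is not meant.

How it is judged (in metres and radians):
On the way, in this order (a step that is already met when the one before it is completed fails the run):
1. the blade rests on the burred edge beside the red mark (contact force between blade and collar1 above 0.2 N and horizontal distance between blade_tip and rim0 below 0.0075 m and z of blade_tip in the frame of nest below 0.0365 m), for 0.2 s.
2. the blade has gone 60 degrees clockwise round the edge, in contact (contact force between blade and collar1 above 0.2 N and horizontal distance between blade_tip and rim1 below 0.0075 m and z of blade_tip in the frame of nest below 0.0365 m), for 0.2 s.
3. the blade has gone 120 degrees clockwise round the edge, in contact (contact force between blade and collar1 above 0.2 N and horizontal distance between blade_tip and rim2 below 0.0075 m and z of blade_tip in the frame of nest below 0.0365 m), for 0.2 s.
4. the blade has gone 180 degrees clockwise round the edge, in contact (contact force between blade and collar1 above 0.2 N and horizontal distance between blade_tip and rim3 below 0.0075 m and z of blade_tip in the frame of nest below 0.0365 m), for 0.2 s.
5. the blade has gone 240 degrees clockwise round the edge, in contact (contact force between blade and collar1 above 0.2 N and horizontal distance between blade_tip and rim4 below 0.0075 m and z of blade_tip in the frame of nest below 0.0365 m), for 0.2 s.
6. the blade has gone 300 degrees clockwise round the edge, in contact (contact force between blade and collar1 above 0.2 N and horizontal distance between blade_tip and rim5 below 0.0075 m and z of blade_tip in the frame of nest below 0.0365 m), for 0.2 s.
7. the blade is back beside the red mark, still in contact (all of step 1), for 0.2 s.
8. the deburring tool stands in its stand again (x of deburrer in the frame of stand between -0.0075 and 0.0075 m and y of deburrer in the frame of stand between -0.0075 and 0.0075 m and z of deburrer in the frame of stand between 0.071 and 0.079 m and angle between deburrer's own z axis and vertical below 0.12 rad and contact force between the fingers and deburrer below 0.1 N), for 0.3 s.
9. the oven door is pulled down, the rack is out (value of joint door above 1.3 rad), for 0.3 s.
10. every collar lies flat on the drawn-out rack, let go (value of joint door above 1.2 rad and x of collar1 in the frame of rack between -0.08 and 0.08 m and y of collar1 in the frame of rack between -0.14 and 0.14 m and z of collar1 in the frame of rack between 0.003 and 0.011 m and angle between each of collar1, collar2, collar3, collar4's own z axis and vertical below 0.12 rad and linear speed of each of collar1, collar2, collar3, collar4 below 0.03 m/s and x of collar2 in the frame of rack between -0.08 and 0.08 m and y of collar2 in the frame of rack between -0.14 and 0.14 m and z of collar2 in the frame of rack between 0.003 and 0.011 m and x of collar3 in the frame of rack between -0.08 and 0.08 m and y of collar3 in the frame of rack between -0.14 and 0.14 m and z of collar3 in the frame of rack between 0.003 and 0.011 m and x of collar4 in the frame of rack between -0.08 and 0.08 m and y of collar4 in the frame of rack between -0.14 and 0.14 m and z of collar4 in the frame of rack between 0.003 and 0.011 m and contact force between the fingers and collar1 below 0.1 N and contact force between the fingers and collar2 below 0.1 N and contact force between the fingers and collar3 below 0.1 N and contact force between the fingers and collar4 below 0.1 N), for 0.3 s.
At the end, for the whole second after the job is handed in: Door within 0.06 rad of shut; every collar present lies flat on the rack floor (centre within its 160 x 280 mm, tilt under 0.12 rad), at rest; the tool stands in its stand, within 7.5 mm of the hole centre in x and y, guard within 4 mm of the block, tilt under 0.12 rad (value of joint door below 0.06 rad and x of collar1 in the frame of rack between -0.08 and 0.08 m and y of collar1 in the frame of rack between -0.14 and 0.14 m and z of collar1 in the frame of rack between 0.003 and 0.011 m and angle between each of collar1, collar2, collar3, collar4, deburrer's own z axis and vertical below 0.12 rad and linear speed of each of collar1, collar2, collar3, collar4 below 0.03 m/s and x of collar2 in the frame of rack between -0.08 and 0.08 m and y of collar2 in the frame of rack between -0.14 and 0.14 m and z of collar2 in the frame of rack between 0.003 and 0.011 m and x of collar3 in the frame of rack between -0.08 and 0.08 m and y of collar3 in the frame of rack between -0.14 and 0.14 m and z of collar3 in the frame of rack between 0.003 and 0.011 m and x of collar4 in the frame of rack between -0.08 and 0.08 m and y of collar4 in the frame of rack between -0.14 and 0.14 m and z of collar4 in the frame of rack between 0.003 and 0.011 m and x of deburrer in the frame of stand between -0.0075 and 0.0075 m and y of deburrer in the frame of stand between -0.0075 and 0.0075 m and z of deburrer in the frame of stand between 0.071 and 0.079 m); the robot touches nothing.
It fails at once if a bystander is moved more than 30 mm (distance of any of jar, beaker, screwdriver, dish, crucible from where it was at the start of the episode above 0.03 m).
It fails at once if the blade is forced against the collar with more than 25 N (contact force between blade and collar1 above 25 N).
Of collar2, collar3, collar4 only 1 to 3 are there at a start; the rules pass over those that are not, and their reading is None.
At some moment in a run one of collar2, collar3, collar4 may be knocked a few centimetres aside while the robot is not near it.
It also fails if it takes over 210 s, if anything falls off the work surface, if the arm or the gripper's body presses on something with over 40 N, if the wrist force passes 120 N, or if a joint passes its speed limit or range.

## Working session

There is one attempt and no reset: what is moved stays moved. The work goes in short steps, Python scripts to look and compute and a tool call to move; the robot and the scene stay as the last step left them, time stands still between calls to the robot, and variables do not carry over. Pictures are saved under pics/ and viewed, at most 14 in all, crops included, and the job is handed in when it is done.

Besides the shell and the picture viewer there is one more tool, called after "Request:" as name([rows], argument=value, ...), one row to a line, values as JSON. drive_tool: Moves the arm, as the interface text tells. Its arguments: {"type":"object","properties":{"motion":{"type":"array","items":{"type":"object","properties":{"x":{"type":"number"},"y":{"type":"number"},"z":{"type":"number"},"ax":{"type":"number"},"ay":{"type":"number"},"az":{"type":"number"},"fingers":{"type":"number"}}}},"force":{"type":"number"}},"required":["motion"]}

```bash
ls; mkdir -p pics
python3 - <<'E'
from cell import r
import cv2,numpy as np
s=r.state();print(s)
for n in ["scene","top"]:
    im=r.camera(n);cv2.imwrite(f"pics/{n}0.png",im[:,:,::-1])
    p=r.camera_params(n);print(n,p)
E
```

```text
pics
{'time_s': 0.0, 'qpos': array([-1.21240316e+00,  1.31177738e-01,  1.48932627e+00,  1.00017591e-05,
        1.52299207e+00, -8.53689380e-02]), 'joint_velocities': array([-0.00168565,  0.00026231,  0.00082212,  0.00150152, -0.00061556,
       -0.00138237]), 'tau': array([-1.93467545e-04, -5.69389451e+01, -5.00553775e+01, -1.15123203e-04,
        1.46446333e-02,  4.65098663e-05]), 'position': array([ 257.44420829, -541.33196009,  230.2087351 ]), 'ee_rot': array([-9.43537546e-04,  9.75484833e-01,  2.20064615e-01, -1.24568588e-04]), 'wrist_force': array([-0.36127157,  0.65421468,  0.83968675]), 'wrist_torque': array([-0.01794223, -0.01377361, -0.03797768]), 'finger_force': 0.0, 'opening': 85.61284847720974}
scene {'camera_matrix': array([[505.40487409,   0.        , 310.10664198],
       [  0.        , 505.40487409, 232.11931987],
       [  0.        ,   0.        ,   1.        ]]), 'k1': -0.05623350140691802, 'extrinsics': array([[ 2.87287876e-01, -7.32417624e-01,  6.17276357e-01,
         1.37790770e+03],
       [ 9.57815425e-01,  2.24671323e-01, -1.79199351e-01,
        -1.96979800e+02],
       [-7.43553278e-03,  6.42718617e-01,  7.66066245e-01,
         1.18215130e+03],
       [ 0.00000000e+00,  0.00000000e+00,  0.00000000e+00,
         1.00000000e+00]])}
top {'camera_matrix': array([[546.54885899,   0.        , 316.31555528],
       [  0.        , 546.54885899, 247.48866395],
       [  0.        ,   0.        ,   1.        ]]), 'k1': 0.0056236158213400726, 'extrinsics': array([[-8.82858041e-03,  9.97765484e-01, -6.62275961e-02,
         4.67101739e+02],
       [-9.99932262e-01, -9.31130169e-03, -6.98369092e-03,
         1.04783037e+01],
       [-7.58475088e-03,  6.61614538e-02,  9.97780103e-01,
         1.40165656e+03],
       [ 0.00000000e+00,  0.00000000e+00,  0.00000000e+00,
         1.00000000e+00]])}
```

View pics/top0.png

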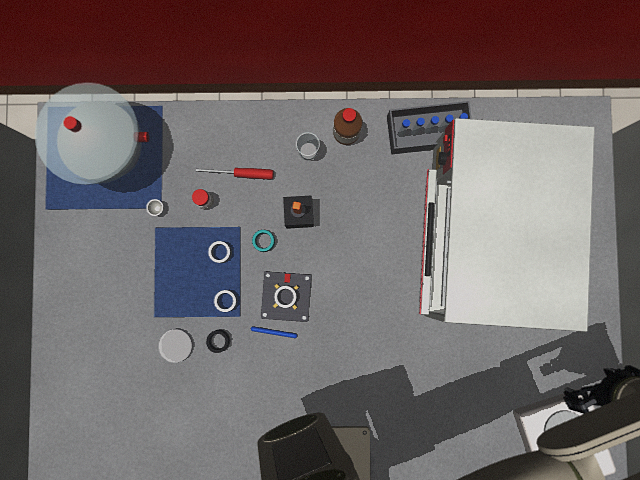

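View pics/scene0.png

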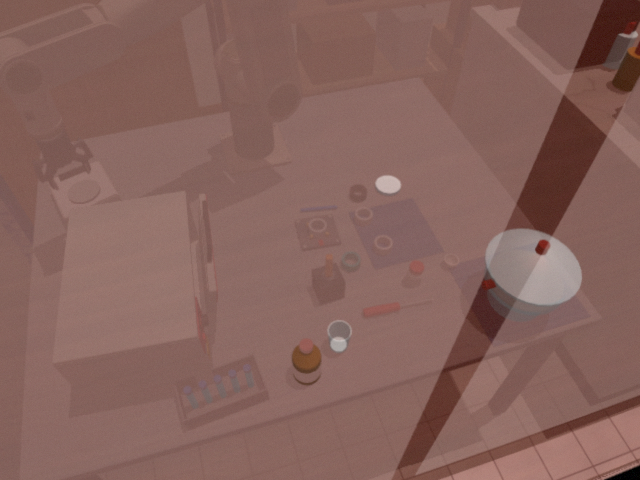

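Top view: nest with collar1 at (286,296), red mark at (287,277), and the stand with its orange handle at (297,210). Two bare collars lie on the blue mat at (219,252) and (225,301). The turquoise ring (263,241) and black ring (218,341) are decoys. The door bar is at (430,240). The scene view agrees but is hazy.

```bash
cat > h.py <<'E'
from cell import r
import numpy as np, cv2
from scipy.spatial.transform import Rotation as R
def quat(q): return R.from_quat(np.r_[q[1:],q[0]])
def pix2z(p,uv,z):
    """pixels -> world points on plane z"""
    K=p["camera_matrix"];E=p["extrinsics"];uv=np.atleast_2d(uv).astype(float)
    d=(uv-[K[0,2],K[1,2]])/K[0,0];u=d.copy()
    for _ in range(8): u=d/(1+p["k1"]*(u**2).sum(1,keepdims=True))
    ray=np.c_[u[:,0],-u[:,1],-np.ones(len(u))]@E[:3,:3].T
    return E[:3,3]+ray*((z-E[2,3])/ray[:,2:])
def proj(p,X):
    E=p["extrinsics"];c=(np.atleast_2d(X)-E[:3,3])@E[:3,:3]
    u=np.c_[c[:,0],-c[:,1]]/-c[:,2:];u=u*(1+p["k1"]*(u**2).sum(1,keepdims=True))
    K=p["camera_matrix"];return u*K[0,0]+[K[0,2],K[1,2]]
def pts(m): return np.argwhere(m)[:,::-1]
def go(x,y,z,yaw=None,tilt=None):
    """print shift in tool axes (cm) and turn (deg) from the measured pose; yaw = world direction (deg) of tool y, tool down"""
    s=r.state();Rc=quat(s["ee_rot"]);d=Rc.inv().apply(np.array([x,y,z])-s["position"])/10
    out=[d.round(2)]
    if yaw is not None:
        best=None
        for k in (0,180):
            a=np.radians(yaw+k);ty=np.array([np.cos(a),np.sin(a),0]);tz=np.array([0,0,-1.]);tx=np.cross(ty,tz)
            v=(Rc.inv()*R.from_matrix(np.c_[tx,ty,tz])).as_rotvec(degrees=True)
            if best is None or np.linalg.norm(v)<np.linalg.norm(best): best=v
        out.append(best.round(2))
    return out
E
python3 - <<'E'
from h import *
im=r.camera("top");p=r.camera_params("top")
for q,z in [("nest",10),("collar2",30),("stand",75),("deburrer",161),("door_bar",285)]:
    for c in r.cut_out("top",q)[:5]:
        m=c["mask"];w=pix2z(p,pts(m),z)[:,:2].astype(np.float32);b=cv2.minAreaRect(w)
        print(q,round(c["score"],2),c["extent"],np.round(b[0],1),np.round(b[1],1),round(b[2],1))
for q,z in [("rim0",38),("collar1",10),("door_hinge",45),("door_bar",285),("stand",0),("rack",105)]:
    for c in r.tip_of("top",q)[:3]: print(q,round(c["score"],2),np.round(c["position"]),pix2z(p,c["position"],z).round(1))
hsv=cv2.cvtColor(im,cv2.COLOR_RGB2HSV)
red=cv2.inRange(hsv,(0,120,80),(8,255,255))|cv2.inRange(hsv,(172,120,80),(180,255,255))
print("mark",pix2z(p,pts(red[268:285,278:298]).mean(0)+[278,268],10))
cv2.imwrite("pics/c1.png",cv2.resize(im[100:360,180:480,::-1],None,fx=2.6,fy=2.3,interpolation=2))
E
```

```text
nest 0.89 [260.5, 271.0, 311.9, 319.1] [436.6  98.8] [119.4 119.7] 85.4
collar2 0.69 [251.1, 228.8, 274.3, 254.0] [577.1 154.2] [51.9 51.6] 44.7
collar2 0.67 [274.9, 285.5, 298.3, 309.7] [437.3  98.3] [52.6 49.8] 89.5
collar2 0.62 [214.2, 287.8, 237.5, 312.6] [427.4 249.7] [52.4 55.1] 0.1
collar2 0.53 [208.5, 238.0, 233.0, 263.8] [549.1 262.6] [55.6 50.4] 89.5
collar2 0.5 [208.2, 328.6, 230.3, 353.3] [328.4 266.9] [56.8 54.9] 0.1
stand 0.86 [284.2, 193.9, 318.0, 228.6] [643.8  63.8] [73.5 76.3] 89.5
stand 0.63 [261.7, 273.5, 309.2, 322.8] [438.1  95.1] [114.9 114.4] 85.3
deburrer 0.63 [259.7, 268.8, 312.5, 320.0] [441.2  89.2] [106.6 108.7] 85.5
deburrer 0.54 [290.6, 202.9, 304.0, 217.3] [636.9  60.3] [32.  34.5] 89.4
door_bar 0.96 [415.5, 168.5, 440.9, 315.6] [ 552.5 -210.9] [ 29.  302.2] 85.7
rim0 0.97 [292. 298.] [[432.8  82.3  38. ]]
rim0 0.91 [278. 300.] [[428.9 117.4  38. ]]
rim0 0.9 [279. 294.] [[443.5 114.4  38. ]]
collar1 0.75 [221. 339.] [[330.3 263.1  10. ]]
collar1 0.68 [225. 300.] [[428.  252.4  10. ]]
collar1 0.64 [221. 250.] [[554.5 263.2  10. ]]
door_hinge 0.71 [432. 251.] [[ 545.7 -266.3   45. ]]
door_hinge 0.54 [220. 250.] [[552.1 260.6  45. ]]
door_hinge 0.51 [300. 212.] [[646.7  59.7  45. ]]
door_bar 0.87 [426. 238.] [[ 558.6 -205.9  285. ]]
door_bar 0.23 [292. 294.] [[446.1  68.7 285. ]]
stand 0.72 [298. 212.] [[653.7  67.    0. ]]
mark [[482.90324225  95.29513535  10.        ]]
```

```bash
python3 -c "
from h import *
print(go(540,90,430,-4.6))"
```

```text
[array([ 52.63, -44.94, -19.87]), array([  0.  ,   0.  , -59.97])]
```

Request:
drive_tool([
  {"z":-5},
  {"z":-5},
  {"z":-5},
  {"z":-5},
])

```text
invalid input
```

Request:
drive_tool([
  {"x":0,"y":0,"z":-5,"ax":0,"ay":0,"az":0,"fingers":0},
  {"x":0,"y":0,"z":-5,"ax":0,"ay":0,"az":0,"fingers":0},
  {"x":0,"y":0,"z":-5,"ax":0,"ay":0,"az":0,"fingers":0},
  {"x":0,"y":0,"z":-5,"ax":0,"ay":0,"az":0,"fingers":0},
  {"x":4,"y":-4,"z":0,"ax":0,"ay":0,"az":0,"fingers":0},
  {"x":4,"y":-4,"z":0,"ax":0,"ay":0,"az":0,"fingers":0},
  {"x":4.5,"y":-4,"z":0,"ax":0,"ay":0,"az":0,"fingers":0},
  {"x":4.5,"y":-4,"z":0,"ax":0,"ay":0,"az":0,"fingers":0},
  {"x":4.5,"y":-4,"z":0,"ax":0,"ay":0,"az":0,"fingers":0},
  {"x":4.5,"y":-4,"z":0,"ax":0,"ay":0,"az":0,"fingers":0},
  {"x":4.5,"y":-4,"z":0,"ax":0,"ay":0,"az":0,"fingers":0},
  {"x":4.5,"y":-4,"z":0,"ax":0,"ay":0,"az":0,"fingers":0},
], force=30)

```text
time_s: 2.2
position: [436.7, -100.7, 431.6]
ee_rot: [0.0, 0.976, 0.22, 0.0]
wrist_force: [0.9, -0.1, -0.4]
opening: 85.2
finger_force: 0.0
```

Request:
drive_tool([
  {"x":4.5,"y":-4,"z":0,"ax":0,"ay":0,"az":0,"fingers":0},
  {"x":4.5,"y":-4,"z":0,"ax":0,"ay":0,"az":0,"fingers":0},
  {"x":4.5,"y":-4,"z":0,"ax":0,"ay":0,"az":0,"fingers":0},
  {"x":4.5,"y":-1,"z":0,"ax":0,"ay":0,"az":0,"fingers":0},
  {"x":0,"y":0,"z":0,"ax":0,"ay":0,"az":-10,"fingers":0},
  {"x":0,"y":0,"z":0,"ax":0,"ay":0,"az":-10,"fingers":0},
  {"x":0,"y":0,"z":0,"ax":0,"ay":0,"az":-10,"fingers":0},
  {"x":0,"y":0,"z":0,"ax":0,"ay":0,"az":-10,"fingers":0},
  {"x":0,"y":0,"z":0,"ax":0,"ay":0,"az":-10,"fingers":0},
  {"x":0,"y":0,"z":0,"ax":0,"ay":0,"az":-10,"fingers":0},
  {"x":0,"y":0,"z":0,"ax":0,"ay":0,"az":0,"fingers":0},
  {"x":0,"y":0,"z":0,"ax":0,"ay":0,"az":0,"fingers":0},
])

```text
time_s: 3.7
position: [543.1, 92.1, 431.4]
ee_rot: [0.0, 0.736, 0.677, 0.0]
wrist_force: [-0.2, -0.8, -0.6]
opening: 85.3
finger_force: 0.0
```

Run:
```python
from h import *
s=r.state();print(s["time_s"],s["position"],go(540,90,430,-4.6))
p=r.camera_params("wrist");im=r.camera("wrist");cv2.imwrite("pics/w1.png",im[:,:,::-1]);print(p["extrinsics"].round(2).tolist(),p["k1"],p["camera_matrix"][0])
for q in("stand","deburrer","nest","collar1","rim0"): print(q,[(round(c["score"],2),np.round(c["position"],1)) for c in r.tip_of("wrist",q)[:4]])
```

```text
3.7 [543.08687633  92.09608925 431.35091512] [array([-0.23, -0.29,  0.14]), array([ 0.01, -0.  , -0.2 ])]
[[1.0, 0.08, 0.03, 551.39], [-0.08, 0.95, 0.31, 172.47], [0.0, -0.31, 0.95, 574.13], [0.0, 0.0, 0.0, 1.0]] -0.09925323634514356 [421.8301713    0.         317.30023022]
stand [(0.78, array([395.5, 166.6]))]
deburrer [(0.55, array([402.1, 178.5]))]
nest [(0.95, array([238.8, 160. ])), (0.56, array([345.1, 392.6]))]
collar1 [(0.96, array([336.7, 104.8])), (0.84, array([212. ,  40.3])), (0.8, array([138.5,  36.8])), (0.68, array([310.1,  19.2]))]
rim0 [(0.9, array([237.7, 175.2])), (0.9, array([229.1, 172.5])), (0.85, array([226.2, 150.3])), (0.77, array([238. , 153.4]))]
```

View pics/w1.png

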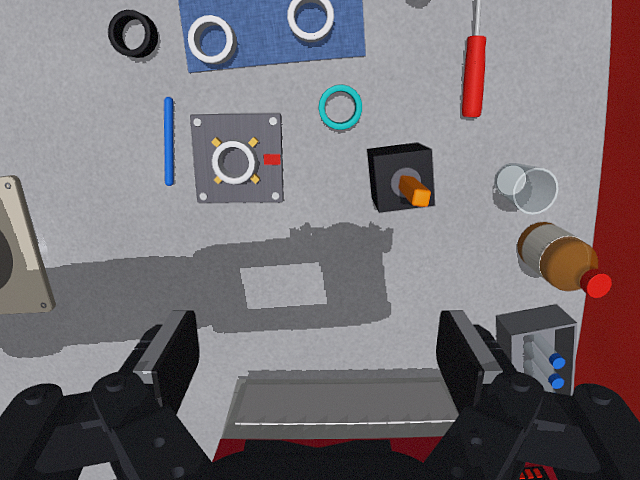

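Wrist view: nest centre at (237,160), stand block at about (370–434, 145–212), and handle top at about (421,198). The two bare collars are on the mat at (211,40) and (310,17).

Run:
```python
from h import *
im=cv2.imread("pics/w1.png");p=r.camera_params("wrist")
hsv=cv2.cvtColor(im,cv2.COLOR_BGR2HSV)
cv2.imwrite("pics/w1c.png",cv2.resize(im[135:225,355:455],None,fx=6,fy=6,interpolation=cv2.INTER_CUBIC))
# collar1 ring top: bright pixels
v=cv2.inRange(hsv,(0,0,200),(180,40,255))[135:190,210:262]
cn,_=cv2.findContours(v,cv2.RETR_EXTERNAL,cv2.CHAIN_APPROX_NONE);c=max(cn,key=cv2.contourArea)[:,0]+[210,135]
w=pix2z(p,c,38)[:,:2].astype(np.float32);print("collar1",cv2.fitEllipse(w))
n=r.cut_out("wrist","nest")[0]["mask"];w=pix2z(p,pts(n),10)[:,:2].astype(np.float32);print("nest",cv2.minAreaRect(w))
d=cv2.inRange(hsv,(0,120,80),(4,255,255))[148:170,255:285];print("mark",pix2z(p,pts(d).mean(0)+[255,148],10))
o=cv2.inRange(hsv,(8,150,60),(25,255,255))[150:215,380:440]
for th in(150,180,200,220):
    b=(hsv[150:215,380:440,2]>th)&(o>0)
    if b.sum()>20: w=pix2z(p,pts(b)+[380,150],161)[:,:2].astype(np.float32);print(th,b.sum(),cv2.minAreaRect(w))
```

```text
collar1 ((437.0248718261719, 98.96862030029297), (52.5768928527832, 53.08051681518555), 2.829475164413452)
nest ((437.30828857421875, 99.82693481445312), (120.58879852294922, 122.38761901855469), 85.2965087890625)
mark [[483.40399642  95.13519255  10.        ]]
150 282 ((647.57568359375, 65.4656982421875), (17.711767196655273, 17.194774627685547), 76.80570983886719)
180 260 ((647.6580810546875, 65.57547760009766), (16.724830627441406, 16.688077926635742), 78.42578887939453)
200 249 ((647.7240600585938, 65.49120330810547), (16.067960739135742, 16.494552612304688), 78.60664367675781)
220 222 ((648.0259399414062, 65.36557006835938), (15.172593116760254, 15.464357376098633), 78.4247817993164)
```

View pics/w1c.png

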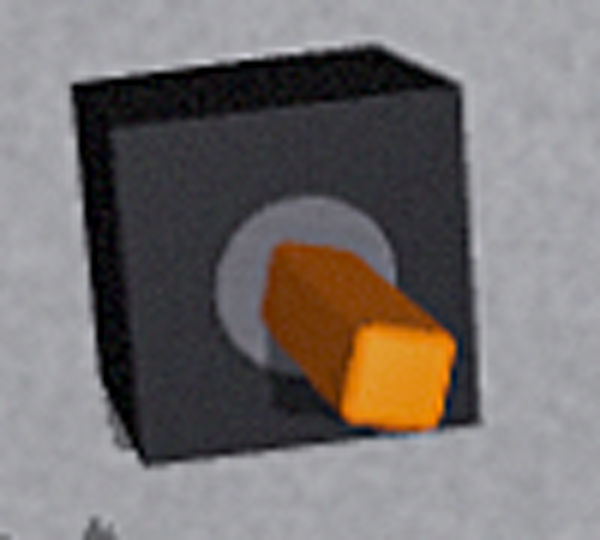

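Crop: stand top-face corners at crop (110,128), (462,88), (480,422), (147,463). The guard centre is near (305,285) and the handle is turned about 11° from the world axes.

Run:
```python
from h import *
p=r.camera_params("wrist")
c=np.array([(110,128),(462,88),(480,422),(147,463)])/6+[355,135]-.4
w=pix2z(p,c,75)[:,:2];print(w.round(1),w.mean(0),cv2.minAreaRect(w.astype(np.float32)))
print("guard",pix2z(p,np.array([305,285])/6+[355,135]-.4,81))
print(go(647.5,65,170,-11.5))
```

```text
[[611.1  98.1]
 [681.  100.9]
 [684.7  32.5]
 [615.9  29. ]] [648.17283452  65.12720464] ((647.8890380859375, 65.263671875), (70.19274139404297, 69.16410827636719), 2.8461110591888428)
guard [[647.86214637  64.98654866  81.        ]]
[array([-1.86, 10.63, 26.13]), array([ 0.  , -0.  ,  6.89])]
```

Request:
drive_tool([
  {"x":-0.9,"y":5.4,"z":3,"ax":0,"ay":0,"az":0,"fingers":0},
  {"x":-0.9,"y":5.3,"z":3,"ax":0,"ay":0,"az":0,"fingers":0},
  {"x":0,"y":0,"z":4,"ax":0,"ay":0,"az":6.9,"fingers":0},
  {"x":0,"y":0,"z":5,"ax":0,"ay":0,"az":0,"fingers":0},
  {"x":0,"y":0,"z":5,"ax":0,"ay":0,"az":0,"fingers":0},
  {"x":0,"y":0,"z":4,"ax":0,"ay":0,"az":0,"fingers":0},
  {"x":0,"y":0,"z":2,"ax":0,"ay":0,"az":0,"fingers":0},
  {"x":0,"y":0,"z":0,"ax":0,"ay":0,"az":0,"fingers":0},
  {"x":0,"y":0,"z":0,"ax":0,"ay":0,"az":0,"fingers":0},
  {"x":0,"y":0,"z":0,"ax":0,"ay":0,"az":0,"fingers":0},
])

```text
time_s: 5.3
position: [649.7, 65.7, 173.9]
ee_rot: [0.001, 0.774, 0.633, 0.002]
wrist_force: [0.3, 0.5, 0.7]
opening: 85.5
finger_force: 0.0
```

```bash
python3 -c "
from h import *
print(r.state()['position'],go(648,65.2,110,-11.5))"
```

```text
[649.705589    65.68306087 173.9246227 ] [array([-0.09, -0.18,  6.39]), array([ 0.22, -0.05,  0.03])]
```

Request:
drive_tool([
  {"x":-0.1,"y":-0.2,"z":3,"ax":0,"ay":0,"az":0,"fingers":0},
  {"x":0,"y":0,"z":3.4,"ax":0,"ay":0,"az":0,"fingers":0},
  {"x":0,"y":0,"z":0,"ax":0,"ay":0,"az":0,"fingers":0},
  {"x":0,"y":0,"z":0,"ax":0,"ay":0,"az":0,"fingers":255},
  {"x":0,"y":0,"z":0,"ax":0,"ay":0,"az":0,"fingers":255},
  {"x":0,"y":0,"z":0,"ax":0,"ay":0,"az":0,"fingers":255},
  {"x":0,"y":0,"z":0,"ax":0,"ay":0,"az":0,"fingers":255},
  {"x":0,"y":0,"z":0,"ax":0,"ay":0,"az":0,"fingers":255},
  {"x":0,"y":0,"z":0,"ax":0,"ay":0,"az":0,"fingers":255},
  {"x":0,"y":0,"z":0,"ax":0,"ay":0,"az":0,"fingers":255},
], force=60)

```text
time_s: 6.55
position: [646.8, 65.1, 108.4]
ee_rot: [0.0, 0.774, 0.633, 0.001]
wrist_force: [-1.2, -0.7, 6.1]
opening: 17.2
finger_force: 59.0
```

```bash
python3 -c "
from h import *
s=r.state();print(s['position'],s['ee_rot'],s['wrist_force'],s['opening'],go(648,65.2,110,-11.5))"
```

```text
[646.77411488  65.10394581 108.37493814] [4.68832774e-04 7.74227650e-01 6.32906729e-01 6.30816249e-04] [-1.20108903 -0.66140294  6.10384456] 17.229235086190684 [array([ 0.03,  0.12, -0.16]), array([ 0.09, -0.02,  0.03])]
```

Request:
drive_tool([
  {"x":0,"y":0,"z":-2,"ax":0,"ay":0,"az":0,"fingers":255},
  {"x":0,"y":0,"z":-4,"ax":0,"ay":0,"az":0,"fingers":255},
  {"x":0,"y":0,"z":-4,"ax":0,"ay":0,"az":0,"fingers":255},
  {"x":0,"y":-4,"z":0,"ax":0,"ay":0,"az":0,"fingers":255},
  {"x":0,"y":-5,"z":0,"ax":0,"ay":0,"az":0,"fingers":255},
  {"x":0,"y":-5,"z":0,"ax":0,"ay":0,"az":0,"fingers":255},
  {"x":0,"y":-4,"z":0,"ax":0,"ay":0,"az":0,"fingers":255},
  {"x":0,"y":-1.7,"z":3,"ax":0,"ay":0,"az":0,"fingers":255},
  {"x":0,"y":0,"z":2,"ax":0,"ay":0,"az":0,"fingers":255},
  {"x":0,"y":0,"z":0,"ax":0,"ay":0,"az":0,"fingers":255},
  {"x":0,"y":0,"z":0,"ax":0,"ay":0,"az":0,"fingers":255},
  {"x":0,"y":0,"z":0,"ax":0,"ay":0,"az":0,"fingers":255},
])

```text
time_s: 8.05
position: [454.1, 104.2, 158.7]
ee_rot: [0.001, 0.774, 0.633, 0.001]
wrist_force: [-0.8, 0.7, -0.9]
opening: 17.3
finger_force: 59.0
```

Run:
```python
from h import *
s=r.state();print(s['position'],s['wrist_force'],s['opening'],go(452,98,115.4,-11.5))
p=r.camera_params("wrist");im=r.camera("wrist");cv2.imwrite("pics/w2.png",im[:,:,::-1])
print([(round(c["score"],2),c["position"]) for c in r.tip_of("wrist","blade_tip")[:3]])
R0=quat(s["ee_rot"]);t=s["position"]+R0.apply([0,0,88.4]);print(t,proj(p,t))
```

```text
[454.06364008 104.23923976 158.70714987] [-0.78720596  0.66121174 -0.90209547] 17.31593778855997 [array([-0.66, -0.09,  4.33]), array([ 0.11, -0.03,  0.01])]
[(0.59, [317.5, 242.0]), (0.38, [305.4, 255.4])]
[454.23326163 104.25932272  70.30731489] [[314.63840957 240.14083559]]
```

View pics/w2.png

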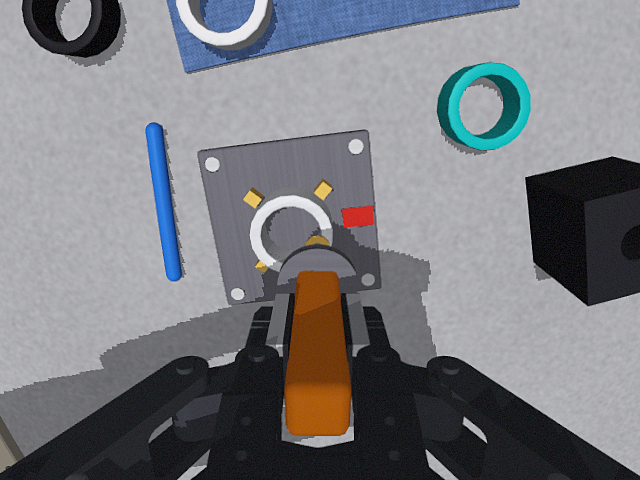

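Tool held straight; blade is at (317,242), where predicted. Descend and press.

Request:
drive_tool([
  {"x":-0.66,"y":-0.09,"z":1.5,"ax":0,"ay":0,"az":0,"fingers":255},
  {"x":0,"y":0,"z":1.5,"ax":0,"ay":0,"az":0,"fingers":255},
  {"x":0,"y":0,"z":0.5,"ax":0,"ay":0,"az":0,"fingers":255},
  {"x":0,"y":0,"z":0.4,"ax":0,"ay":0,"az":0,"fingers":255},
  {"x":0,"y":0,"z":0.4,"ax":0,"ay":0,"az":0,"fingers":255},
  {"x":0,"y":0,"z":0,"ax":0,"ay":0,"az":0,"fingers":255},
  {"x":0,"y":0,"z":0,"ax":0,"ay":0,"az":0,"fingers":255},
  {"x":0,"y":0,"z":0,"ax":0,"ay":0,"az":0,"fingers":255},
])

```text
time_s: 9.15
position: [451.1, 98.0, 114.6]
ee_rot: [0.0, 0.774, 0.633, 0.0]
wrist_force: [-2.5, 0.3, 1.7]
opening: 16.9
finger_force: 59.4
```

Run:
```python
from h import *
s=r.state();print(s['time_s'],s['position'],s['wrist_force'],go(452,98,115.4))
a=np.radians(-11.5);ty=np.array([np.cos(a),np.sin(a)]);tx=np.array([-np.sin(a),np.cos(a)])
ph=np.radians(-4.75-12*np.arange(31));P=15*np.c_[np.cos(ph),np.sin(ph)]
Q=np.c_[P@tx,P@ty]/10;Q=Q.round(2);print(np.diff(Q,axis=0).round(2).tolist())
```

```text
9.15 [451.08917797  97.97611243 114.64434169] [-2.54335714  0.28240054  1.7158126 ] [array([ 0.02,  0.09, -0.08])]
[[-0.32, 0.0], [-0.3, -0.06], [-0.29, -0.12], [-0.26, -0.18], [-0.21, -0.23], [-0.16, -0.27], [-0.1, -0.3], [-0.04, -0.31], [0.03, -0.31], [0.09, -0.3], [0.16, -0.28], [0.2, -0.23], [0.25, -0.19], [0.29, -0.13], [0.3, -0.07], [0.32, 0.0], [0.3, 0.06], [0.29, 0.12], [0.26, 0.18], [0.21, 0.23], [0.16, 0.27], [0.1, 0.3], [0.04, 0.31], [-0.03, 0.31], [-0.09, 0.3], [-0.16, 0.28], [-0.2, 0.23], [-0.25, 0.19], [-0.29, 0.13], [-0.3, 0.07]]
```

Request:
drive_tool([
  {"x":-0.32,"y":0.06,"z":0,"ax":0,"ay":0,"az":0,"fingers":255},
  {"x":-0.3,"y":-0.06,"z":0,"ax":0,"ay":0,"az":0,"fingers":255},
  {"x":-0.29,"y":-0.12,"z":0,"ax":0,"ay":0,"az":0,"fingers":255},
  {"x":-0.26,"y":-0.18,"z":0,"ax":0,"ay":0,"az":0,"fingers":255},
  {"x":-0.21,"y":-0.23,"z":0,"ax":0,"ay":0,"az":0,"fingers":255},
  {"x":0,"y":0,"z":0,"ax":0,"ay":0,"az":0,"fingers":255},
  {"x":-0.16,"y":-0.27,"z":0,"ax":0,"ay":0,"az":0,"fingers":255},
  {"x":-0.1,"y":-0.3,"z":0,"ax":0,"ay":0,"az":0,"fingers":255},
  {"x":-0.04,"y":-0.31,"z":0,"ax":0,"ay":0,"az":0,"fingers":255},
  {"x":0.03,"y":-0.31,"z":0,"ax":0,"ay":0,"az":0,"fingers":255},
  {"x":0,"y":0,"z":0,"ax":0,"ay":0,"az":0,"fingers":255},
  {"x":0,"y":0,"z":0,"ax":0,"ay":0,"az":0,"fingers":255},
])

```text
time_s: 10.65
position: [430.7, 85.2, 114.4]
ee_rot: [-0.0, 0.774, 0.633, -0.0]
wrist_force: [0.4, 1.5, -0.4]
opening: 17.3
finger_force: 59.3
```

Run:
```python
from h import *
s=r.state();f=np.radians(-4.75-12*9);print(s['position'],s['wrist_force'],go(437.1+15*np.cos(f),99.2+15*np.sin(f),114.6))
```

```text
[430.72622799  85.24500613 114.36034524] [ 0.38584933  1.47265789 -0.39515086] [array([ 0.02,  0.05, -0.02])]
```

Run:
```python
from h import *
F=[]
for i in range(6):
    im=r.camera("wrist");F.append(r.state()['wrist_force'])
print(np.mean(F,0),np.std(F,0))
cv2.imwrite("pics/w3.png",cv2.resize(im[120:330,180:420,::-1],None,fx=2.5,fy=2.5,interpolation=2))
```

```text
[ 0.44398446  2.11794775 -0.0356695 ] [0.67841723 0.32840526 0.50230739]
```

View pics/w3.png

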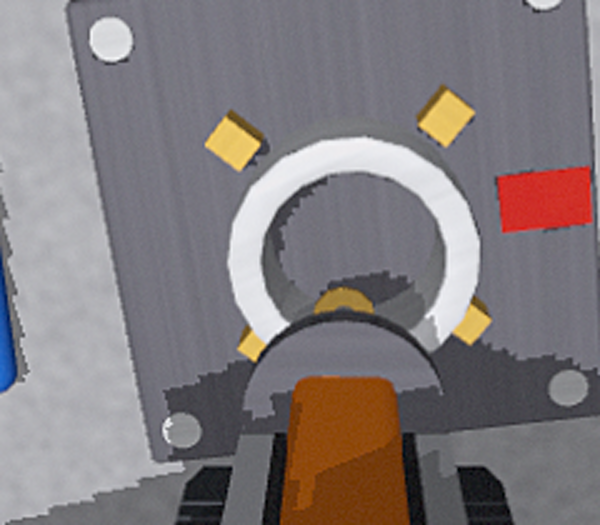

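Collar has been pushed about 2 mm toward the lower stops; the blade is at crop (345,300), still at the wall. I'll measure the shift.

Run:
```python
from h import *
p=r.camera_params("wrist");im=cv2.imread("pics/w3.png");hsv=cv2.cvtColor(im,cv2.COLOR_BGR2HSV)
v=cv2.inRange(hsv,(0,0,190),(180,30,255));v[:100]=0;v[:, :220]=0;v[:,485:]=0;v[352:]=0
cn,_=cv2.findContours(v,cv2.RETR_EXTERNAL,cv2.CHAIN_APPROX_NONE);c=max(cn,key=cv2.contourArea)[:,0].astype(float)
def fit(w):
    A=np.c_[2*w,np.ones(len(w))];x=np.linalg.lstsq(A,(w**2).sum(1),rcond=None)[0];return x[:2],np.sqrt(x[2]+x[:2]@x[:2])
w=pix2z(p,c/2.5+[180-.3,120-.3],38)[:,:2]
ctr,_=fit(w)
for lo,hi in((26,31),(17.5,22.5)):
    g=w
    for _ in range(6):
        d=np.linalg.norm(w-ctr,axis=1);g=w[(d>lo)&(d<hi)]
        if lo>25: g=g[g[:,1]>ctr[1]-8]
        cc,rr=fit(g);ctr=cc
    print(lo,len(g),ctr,rr)
```

```text
26 424 [436.91201533  97.58331268] 27.11477764554819
17.5 407 [436.87531824  97.35146251] 20.465147332595205
```

Request:
drive_tool([
  {"x":-0.15,"y":-0.03,"z":0,"ax":0,"ay":0,"az":0,"fingers":255},
  {"x":0.1,"y":-0.33,"z":0,"ax":0,"ay":0,"az":0,"fingers":255},
  {"x":0,"y":0,"z":0,"ax":0,"ay":0,"az":0,"fingers":255},
  {"x":0,"y":0,"z":0,"ax":0,"ay":0,"az":0,"fingers":255},
  {"x":0.17,"y":-0.31,"z":0,"ax":0,"ay":0,"az":0,"fingers":255},
  {"x":0.22,"y":-0.26,"z":0,"ax":0,"ay":0,"az":0,"fingers":255},
  {"x":0.28,"y":-0.21,"z":0,"ax":0,"ay":0,"az":0,"fingers":255},
  {"x":0.32,"y":-0.14,"z":0,"ax":0,"ay":0,"az":0,"fingers":255},
  {"x":0.34,"y":-0.08,"z":0,"ax":0,"ay":0,"az":0,"fingers":255},
  {"x":0,"y":0,"z":0,"ax":0,"ay":0,"az":0,"fingers":255},
  {"x":0,"y":0,"z":0,"ax":0,"ay":0,"az":0,"fingers":255},
  {"x":0,"y":0,"z":0,"ax":0,"ay":0,"az":0,"fingers":255},
])

```text
time_s: 12.45
position: [419.9, 100.5, 114.2]
ee_rot: [-0.0, 0.774, 0.633, 0.0]
wrist_force: [2.8, 1.4, -1.3]
opening: 17.0
finger_force: 59.1
```

Run:
```python
from h import *
F=[]
for i in range(4):
    r.camera("top");F.append(r.state()['wrist_force'])
s=r.state();f=np.radians(-4.75-180);print(np.mean(F,0),s['position'],go(437.1+16.5*np.cos(f),99.2+16.5*np.sin(f),114.6))
```

```text
[ 2.94288147  0.43654967 -1.67170936] [419.93446555 100.48547305 114.26027215] [array([ 0.02,  0.07, -0.03])]
```

Request:
drive_tool([
  {"x":0.35,"y":0.03,"z":0,"ax":0,"ay":0,"az":0,"fingers":255},
  {"x":0.33,"y":0.07,"z":0,"ax":0,"ay":0,"az":0,"fingers":255},
  {"x":0.32,"y":0.13,"z":0,"ax":0,"ay":0,"az":0,"fingers":255},
  {"x":0.28,"y":0.2,"z":0,"ax":0,"ay":0,"az":0,"fingers":255},
  {"x":0.23,"y":0.25,"z":0,"ax":0,"ay":0,"az":0,"fingers":255},
  {"x":0,"y":0,"z":0,"ax":0,"ay":0,"az":0,"fingers":255},
  {"x":0,"y":0,"z":0,"ax":0,"ay":0,"az":0,"fingers":255},
  {"x":0,"y":0,"z":0,"ax":0,"ay":0,"az":0,"fingers":255},
])

```text
time_s: 13.65
position: [429.6, 113.9, 114.3]
ee_rot: [-0.0, 0.774, 0.633, 0.0]
wrist_force: [1.3, -2.0, -2.2]
opening: 17.2
finger_force: 59.0
```

Request:
drive_tool([
  {"x":0.17,"y":0.3,"z":0,"ax":0,"ay":0,"az":0,"fingers":255},
  {"x":0.11,"y":0.33,"z":0,"ax":0,"ay":0,"az":0,"fingers":255},
  {"x":0.04,"y":0.34,"z":0,"ax":0,"ay":0,"az":0,"fingers":255},
  {"x":-0.03,"y":0.34,"z":0,"ax":0,"ay":0,"az":0,"fingers":255},
  {"x":-0.1,"y":0.33,"z":0,"ax":0,"ay":0,"az":0,"fingers":255},
  {"x":0,"y":0,"z":0,"ax":0,"ay":0,"az":0,"fingers":255},
  {"x":0,"y":0,"z":0,"ax":0,"ay":0,"az":0,"fingers":255},
  {"x":0,"y":0,"z":0,"ax":0,"ay":0,"az":0,"fingers":255},
])

```text
time_s: 14.65
position: [445.9, 112.4, 114.2]
ee_rot: [-0.0, 0.774, 0.633, -0.0]
wrist_force: [-1.0, -2.5, -2.2]
opening: 17.6
finger_force: 59.0
```

Request:
drive_tool([
  {"x":-0.18,"y":0.31,"z":0,"ax":0,"ay":0,"az":0,"fingers":255},
  {"x":-0.22,"y":0.25,"z":0,"ax":0,"ay":0,"az":0,"fingers":255},
  {"x":-0.28,"y":0.21,"z":0,"ax":0,"ay":0,"az":0,"fingers":255},
  {"x":-0.32,"y":0.14,"z":0,"ax":0,"ay":0,"az":0,"fingers":255},
  {"x":-0.33,"y":0.08,"z":0,"ax":0,"ay":0,"az":0,"fingers":255},
  {"x":0,"y":0,"z":0,"ax":0,"ay":0,"az":0,"fingers":255},
  {"x":0,"y":0,"z":0,"ax":0,"ay":0,"az":0,"fingers":255},
  {"x":0,"y":0,"z":0,"ax":0,"ay":0,"az":0,"fingers":255},
  {"x":0,"y":0,"z":0,"ax":0,"ay":0,"az":0,"fingers":255},
])

```text
time_s: 15.78
position: [453.0, 97.4, 114.2]
ee_rot: [0.0, 0.774, 0.633, -0.0]
wrist_force: [-4.5, -0.2, -1.0]
opening: 17.5
finger_force: 59.2
```

Run:
```python
from h import *
F=[]
for i in range(4):
    r.camera("top");F.append(r.state()['wrist_force'])
s=r.state();f=np.radians(-4.75);print(np.mean(F,0),s['position'],go(437.1+16.5*np.cos(f),99.2+16.5*np.sin(f),114.6))
```

```text
[-4.29263514 -0.6975638  -1.14753448] [453.05147312  97.44868777 114.22589633] [array([ 0.05,  0.04, -0.04])]
```

Request:
drive_tool([
  {"x":0,"y":-0.2,"z":-1,"ax":0,"ay":0,"az":0,"fingers":255},
  {"x":0,"y":0,"z":-3,"ax":0,"ay":0,"az":0,"fingers":255},
  {"x":0,"y":0,"z":-4,"ax":0,"ay":0,"az":0,"fingers":255},
  {"x":0,"y":0,"z":-2,"ax":0,"ay":0,"az":0,"fingers":255},
  {"x":0.2,"y":4,"z":0,"ax":0,"ay":0,"az":0,"fingers":255},
  {"x":0.2,"y":5,"z":0,"ax":0,"ay":0,"az":0,"fingers":255},
  {"x":0.2,"y":5,"z":0,"ax":0,"ay":0,"az":0,"fingers":255},
  {"x":0,"y":4,"z":0,"ax":0,"ay":0,"az":0,"fingers":255},
  {"x":0,"y":1.9,"z":0,"ax":0,"ay":0,"az":0,"fingers":255},
  {"x":0,"y":0,"z":0,"ax":0,"ay":0,"az":0,"fingers":255},
  {"x":0,"y":0,"z":0,"ax":0,"ay":0,"az":0,"fingers":255},
  {"x":0,"y":0,"z":0,"ax":0,"ay":0,"az":0,"fingers":255},
])

```text
time_s: 17.48
position: [647.0, 64.5, 215.0]
ee_rot: [0.0, 0.774, 0.633, 0.0]
wrist_force: [-1.0, 0.1, -1.4]
opening: 17.5
finger_force: 59.3
```

Run:
```python
from h import *
s=r.state();print(s['position'],go(647.5,65.2,109,-11.5))
```

```text
[647.01773374  64.53183559 214.96137158] [array([ 0.07,  0.02, 10.6 ]), array([ 0.05, -0.02,  0.05])]
```

Request:
drive_tool([
  {"x":0.07,"y":0.02,"z":1,"ax":0,"ay":0,"az":0,"fingers":255},
  {"x":0,"y":0,"z":3,"ax":0,"ay":0,"az":0,"fingers":255},
  {"x":0,"y":0,"z":3,"ax":0,"ay":0,"az":0,"fingers":255},
  {"x":0,"y":0,"z":2,"ax":0,"ay":0,"az":0,"fingers":255},
  {"x":0,"y":0,"z":1,"ax":0,"ay":0,"az":0,"fingers":255},
  {"x":0,"y":0,"z":0.5,"ax":0,"ay":0,"az":0,"fingers":255},
  {"x":0,"y":0,"z":0.1,"ax":0,"ay":0,"az":0,"fingers":255},
  {"x":0,"y":0,"z":0,"ax":0,"ay":0,"az":0,"fingers":255},
  {"x":0,"y":0,"z":0,"ax":0,"ay":0,"az":0,"fingers":255},
])

```text
time_s: 18.6
position: [648.3, 64.8, 109.2]
ee_rot: [0.0, 0.774, 0.633, 0.001]
wrist_force: [-0.2, 0.2, -1.2]
opening: 17.2
finger_force: 59.4
```

Request:
drive_tool([
  {"x":0,"y":0,"z":0.08,"ax":0,"ay":0,"az":0,"fingers":255},
  {"x":0,"y":0,"z":0,"ax":0,"ay":0,"az":0,"fingers":180},
  {"x":0,"y":0,"z":0,"ax":0,"ay":0,"az":0,"fingers":100},
  {"x":0,"y":0,"z":0,"ax":0,"ay":0,"az":0,"fingers":0},
  {"x":0,"y":0,"z":0,"ax":0,"ay":0,"az":0,"fingers":0},
  {"x":0,"y":0,"z":0,"ax":0,"ay":0,"az":0,"fingers":0},
  {"x":0,"y":0,"z":-3,"ax":0,"ay":0,"az":0,"fingers":0},
  {"x":0,"y":0,"z":-5,"ax":0,"ay":0,"az":0,"fingers":0},
  {"x":0,"y":0,"z":-5,"ax":0,"ay":0,"az":0,"fingers":0},
  {"x":0,"y":-5,"z":-6,"ax":0,"ay":0,"az":0,"fingers":0},
  {"x":-5,"y":-5,"z":-6,"ax":0,"ay":0,"az":0,"fingers":0},
  {"x":-5,"y":0,"z":-3,"ax":0,"ay":0,"az":0,"fingers":0},
])

```text
time_s: 20.1
position: [557.6, -1.7, 358.9]
ee_rot: [0.001, 0.773, 0.634, 0.001]
wrist_force: [1.7, -0.4, 0.8]
opening: 85.4
finger_force: 0.0
```

Request:
drive_tool([
  {"x":-6,"y":0,"z":0,"ax":0,"ay":0,"az":0,"fingers":0},
  {"x":-6,"y":0,"z":0,"ax":0,"ay":0,"az":0,"fingers":0},
  {"x":0,"y":0,"z":0,"ax":0,"ay":0,"az":0,"fingers":0},
  {"x":0,"y":0,"z":0,"ax":0,"ay":0,"az":0,"fingers":0},
])

```text
time_s: 20.6
position: [535.0, -120.1, 356.0]
ee_rot: [-0.0, 0.775, 0.633, 0.0]
wrist_force: [-0.1, 0.1, -0.7]
opening: 85.2
finger_force: 0.0
```

Run:
```python
from h import *
s=r.state();print(s['position'],s['time_s'])
p=r.camera_params("wrist");im=r.camera("wrist");cv2.imwrite("pics/w4.png",im[:,:,::-1])
for q,z in(("door_bar",285),("deburrer",75),("stand",0)): print(q,[(round(c["score"],2),c["position"],pix2z(p,c["position"],z).round(1)) for c in r.tip_of("wrist",q)[:2]])
for c in r.cut_out("wrist","door_bar")[:2]: print(c["score"],c["extent"])
```

```text
[ 534.9817082  -120.08665017  355.97358785] 20.6
door_bar [(0.96, [382.3, 378.1], array([[ 558.9, -210. ,  285. ]]))]
deburrer []
stand []
0.93 [193.5, 258.2, 576.9, 403.4]
```

View pics/w4.png

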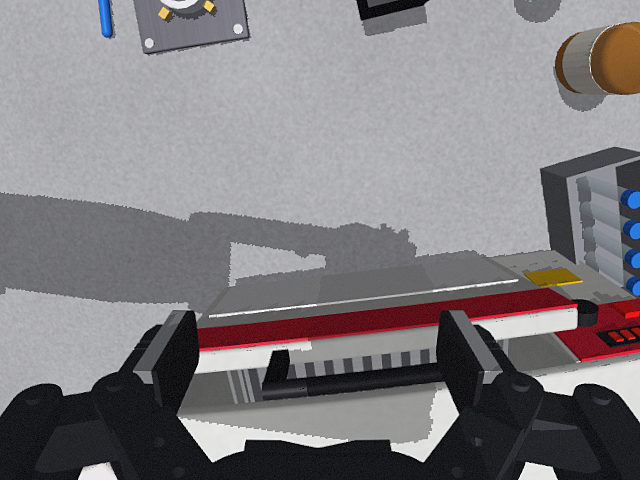

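View: the door bar's left end is at (265,388), it runs to about (440,378), and the detected bar centre is (382,378).

Run:
```python
from h import *
p=r.camera_params("wrist");im=cv2.imread("pics/w4.png");g=cv2.cvtColor(im,cv2.COLOR_BGR2GRAY)
for u in range(290,436,12):
    col=g[360:405,u].astype(int);k=np.where(col<45)[0]+360
    m=(k.min()+k.max())/2 if len(k) else -1
    print(u,k.min() if len(k) else 0,k.max() if len(k) else 0,pix2z(p,[u,m],285)[0,:2].round(1))
print(go(539,-208.3,330,-94.8))
```

```text
290 379 397 [ 502.5 -204.7]
302 378 395 [ 510. -205.]
314 376 395 [ 517.4 -205.7]
326 375 393 [ 524.9 -206.1]
338 374 392 [ 532.3 -206.8]
350 373 391 [ 539.6 -207.5]
362 372 390 [ 546.9 -208.3]
374 370 388 [ 554.4 -208.3]
386 369 387 [ 561.7 -209.1]
398 367 385 [ 569.1 -209.2]
410 366 384 [ 576.5 -210.1]
422 364 383 [ 583.9 -210.5]
434 363 381 [ 591.2 -211.1]
[array([-8.69,  2.12,  2.59]), array([-1.000e-02, -1.000e-02,  8.344e+01])]
```

Request:
drive_tool([
  {"x":0,"y":0,"z":0,"ax":0,"ay":0,"az":10.3,"fingers":0},
  {"x":0,"y":0,"z":0,"ax":0,"ay":0,"az":10.3,"fingers":0},
  {"x":0,"y":0,"z":0,"ax":0,"ay":0,"az":10.3,"fingers":0},
  {"x":0,"y":0,"z":0,"ax":0,"ay":0,"az":10.3,"fingers":0},
  {"x":0,"y":0,"z":0,"ax":0,"ay":0,"az":10.3,"fingers":0},
  {"x":0,"y":0,"z":0,"ax":0,"ay":0,"az":10.3,"fingers":0},
  {"x":0,"y":0,"z":0,"ax":0,"ay":0,"az":10.3,"fingers":0},
  {"x":0,"y":0,"z":0,"ax":0,"ay":0,"az":10.4,"fingers":0},
  {"x":0,"y":5,"z":0,"ax":0,"ay":0,"az":0,"fingers":0},
  {"x":0,"y":3.5,"z":0,"ax":0,"ay":0,"az":0,"fingers":0},
  {"x":0,"y":0,"z":0,"ax":0,"ay":0,"az":0,"fingers":0},
  {"x":0,"y":0,"z":0,"ax":0,"ay":0,"az":0,"fingers":0},
])

```text
time_s: 22.35
position: [529.4, -204.1, 355.9]
ee_rot: [-0.0, 0.999, -0.034, -0.0]
wrist_force: [0.6, -0.1, -0.8]
opening: 85.5
finger_force: 0.0
```

Run:
```python
from h import *
s=r.state();print(s['position'],s['qpos'].round(2),go(539,-207.5,265,-94.1))
```

```text
[ 529.35710693 -204.10058299  355.87193241] [-0.46  0.03  1.37  0.    1.74  1.18] [array([0.99, 0.28, 9.09]), array([-0.03,  0.01,  0.16])]
```

Request:
drive_tool([
  {"x":1,"y":0.28,"z":3,"ax":0,"ay":0,"az":0,"fingers":0},
  {"x":0,"y":0,"z":4,"ax":0,"ay":0,"az":0,"fingers":0},
  {"x":0,"y":0,"z":2.1,"ax":0,"ay":0,"az":0,"fingers":0},
  {"x":0,"y":0,"z":0,"ax":0,"ay":0,"az":0,"fingers":100},
  {"x":0,"y":0,"z":0,"ax":0,"ay":0,"az":0,"fingers":200},
  {"x":0,"y":0,"z":0,"ax":0,"ay":0,"az":0,"fingers":255},
  {"x":0,"y":0,"z":0,"ax":0,"ay":0,"az":0,"fingers":255},
  {"x":0,"y":0,"z":0,"ax":0,"ay":0,"az":0,"fingers":255},
  {"x":0,"y":0,"z":0,"ax":0,"ay":0,"az":0,"fingers":255},
  {"x":0,"y":0,"z":0,"ax":0,"ay":0,"az":0,"fingers":255},
], force=30)

```text
time_s: 23.6
position: [539.4, -209.0, 266.2]
ee_rot: [0.001, 0.999, -0.035, 0.001]
wrist_force: [1.4, -3.2, 5.3]
opening: 10.7
finger_force: 29.4
```

Run:
```python
from h import *
s=r.state();print(s['position'],s['wrist_force'])
# arc: tool y points into the oven (-d) , tool z down
th=np.r_[0,np.linspace(0.03,1.44,23)]
o=240*np.sin(th)+10*np.cos(th);z=240*np.cos(th)-10*np.sin(th)
Q=np.c_[-o,-z]/10;Q=Q.round(2);print(np.diff(Q,axis=0).round(2).tolist(), Q[-1]-Q[0])
```

```text
[ 539.42753401 -209.01002995  266.16460833] [ 1.39560153 -3.15222103  5.33269428]
[[-0.72, 0.04], [-1.53, 0.16], [-1.52, 0.26], [-1.5, 0.35], [-1.47, 0.45], [-1.44, 0.54], [-1.4, 0.64], [-1.36, 0.72], [-1.31, 0.81], [-1.26, 0.89], [-1.19, 0.96], [-1.14, 1.05], [-1.06, 1.11], [-0.99, 1.18], [-0.91, 1.24], [-0.83, 1.3], [-0.75, 1.34], [-0.65, 1.39], [-0.57, 1.43], [-0.48, 1.47], [-0.38, 1.49], [-0.28, 1.51], [-0.19, 1.53]] [-22.93  21.86]
```

Request:
drive_tool([
  {"x":0,"y":-0.72,"z":0.04,"ax":0,"ay":0,"az":0,"fingers":255},
  {"x":0,"y":-1.53,"z":0.16,"ax":0,"ay":0,"az":0,"fingers":255},
  {"x":0,"y":-1.52,"z":0.26,"ax":0,"ay":0,"az":0,"fingers":255},
  {"x":0,"y":-1.5,"z":0.35,"ax":0,"ay":0,"az":0,"fingers":255},
  {"x":0,"y":-1.47,"z":0.45,"ax":0,"ay":0,"az":0,"fingers":255},
  {"x":0,"y":-1.44,"z":0.54,"ax":0,"ay":0,"az":0,"fingers":255},
  {"x":0,"y":-1.4,"z":0.64,"ax":0,"ay":0,"az":0,"fingers":255},
  {"x":0,"y":-1.36,"z":0.72,"ax":0,"ay":0,"az":0,"fingers":255},
  {"x":0,"y":-1.31,"z":0.81,"ax":0,"ay":0,"az":0,"fingers":255},
  {"x":0,"y":-1.26,"z":0.89,"ax":0,"ay":0,"az":0,"fingers":255},
  {"x":0,"y":0,"z":0,"ax":0,"ay":0,"az":0,"fingers":255},
])

```text
time_s: 24.98
position: [547.6, -72.6, 215.3]
ee_rot: [-0.001, 0.999, -0.034, -0.001]
wrist_force: [0.9, 0.1, -0.3]
opening: -0.2
finger_force: 0.0
```

Run:
```python
from h import *
p=r.camera_params("top");im=r.camera("top")
print([(c["score"],c["position"]) for c in r.tip_of("top","door_bar")[:2]])
iw=r.camera("wrist");print([(c["score"],c["position"]) for c in r.tip_of("wrist","door_bar")[:2]])
a=cv2.resize(im[140:340,240:480],(480,400));b=cv2.resize(iw[160:],(320,400) ) if 0 else cv2.resize(iw,(320,240))
o=np.zeros((400,800,3),np.uint8);o[:,:480]=a;o[:240,480:]=b;cv2.imwrite("pics/c5.png",o[:,:,::-1])
```

```text
[(0.7, [296.2, 210.2]), (0.3, [177.5, 346.0])]
[(0.95, [353.2, 258.5])]
```

View pics/c5.png

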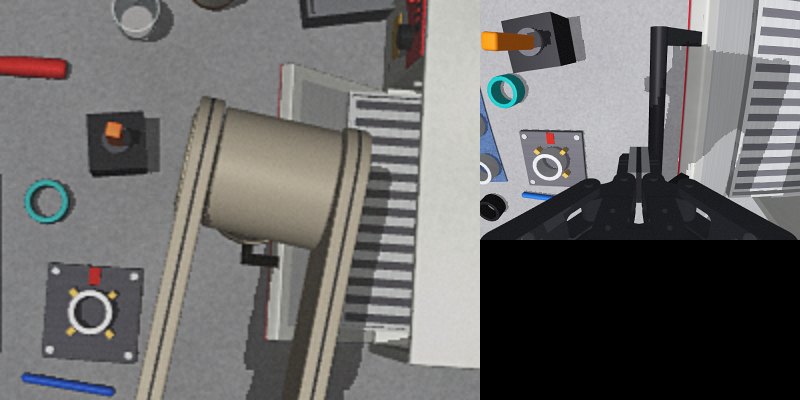

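Crop: the door stopped part-way, and the black bar lies just oven-side of the empty fingers (wrist column ≈354). I'll solve for its angle.

Run:
```python
from h import *
p=r.camera_params("wrist");s=r.state();print(s["position"])
d=np.array([.0718,.9974,0]);l=np.array([.9974,-.0718,0])
for th in np.arange(.3,.9,.05):
    o=240*np.sin(th)+10*np.cos(th)-10;z=45+240*np.cos(th)-10*np.sin(th)
    b=np.array([559,-209,0])+o*d+[0,0,z]
    print(round(th,2),b.round(1),proj(p,b).round(1),proj(p,b-60*l).round(1),proj(p,b+60*l).round(1))
```

```text
[548.81028941 -73.71842142 217.52293705]
0.3 [ 564.1 -138.7  271.3] [[567.  351.7]] [[521.3 511.2]] [[616.4 111.4]]
0.35 [ 564.9 -127.5  267. ] [[519.1 343.8]] [[482.9 502.2]] [[558.7 108. ]]
0.4 [ 565.7 -116.6  262.2] [[472.8 334.8]] [[445.7 491.3]] [[502.7 105.5]]
0.45 [ 566.4 -105.9  256.8] [[429.2 325.1]] [[410.3 479. ]] [[450.2 103.6]]
0.5 [567.2 -95.5 250.8] [[389.2 314.9]] [[377.3 465.7]] [[402.3 102.3]]
0.55 [567.9 -85.4 244.4] [[353.1 304.6]] [[347.1 451.8]] [[359.7 101.4]]
0.6 [568.6 -75.6 237.4] [[321.1 294.5]] [[319.9 437.5]] [[322.5 100.8]]
0.65 [569.3 -66.2 230. ] [[293.1 284.5]] [[295.7 423.2]] [[290.5 100.5]]
0.7 [569.9 -57.1 222.1] [[269.  274.9]] [[274.4 409.1]] [[263.4 100.2]]
0.75 [570.6 -48.5 213.8] [[248.4 265.8]] [[256.  395.4]] [[240.8 100.1]]
0.8 [571.1 -40.3 205. ] [[231.2 257.2]] [[240.3 382.1]] [[222.1 100.1]]
0.85 [571.7 -32.6 195.9] [[217. 249.]] [[227.  369.4]] [[207. 100.]]
0.9 [572.2 -25.3 186.4] [[205.4 241.4]] [[216.  357.2]] [[195. 100.]]
```

Run:
```python
from h import *
p=r.camera_params("wrist");s=r.state();im=r.camera("wrist");g=im.max(2).astype(int)
print(p["extrinsics"].round(2).tolist())
for v in range(70,340,30):
    k=np.where(g[v,320:400]<50)[0]+320;print(v,k.min() if len(k) else 0,k.max() if len(k) else 0,len(k))
print("tcp",proj(p,s["position"]))
d=np.array([.0718,.9974,0]);E=p["extrinsics"]
for th in(.5,.55,.6):
    o=240*np.sin(th)+10*np.cos(th)-10;z=45+240*np.cos(th)-10*np.sin(th);b=np.array([559,-209,0])+o*d+[0,0,z];print(th,-((b-E[:3,3])@E[:3,:3])[2])
ps=r.camera_params("scene");r.camera("scene");c=r.tip_of("scene","door_bar")[:2];print([(x["score"],x["position"]) for x in c])
for th in(.45,.5,.55,.6,.65):
    o=240*np.sin(th)+10*np.cos(th)-10;z=45+240*np.cos(th)-10*np.sin(th);b=np.array([559,-209,0])+o*d+[0,0,z];print(th,proj(ps,b).round(1))
```

```text
[[-0.07, 0.95, 0.31, 629.91], [-1.0, -0.06, -0.02, -78.46], [0.0, -0.31, 0.95, 360.44], [0.0, 0.0, 0.0, 1.0]]
70 340 399 45
100 340 372 20
130 339 371 19
160 338 370 17
190 338 368 19
220 337 367 31
250 337 366 30
280 336 365 30
310 320 363 28
tcp [[319.09346804 317.79418475]]
0.5 123.2686261587452
0.55 129.37993677077088
0.6 135.96568095118445
[]
0.45 [[252.9 223.9]]
0.5 [[257.3 224.7]]
0.55 [[261.6 225.7]]
0.6 [[265.8 226.9]]
0.65 [[269.8 228.2]]
```

Request:
drive_tool([
  {"x":0,"y":0,"z":-4,"ax":0,"ay":0,"az":0,"fingers":255},
  {"x":0,"y":0,"z":-5,"ax":0,"ay":0,"az":0,"fingers":255},
  {"x":0,"y":0,"z":-5,"ax":0,"ay":0,"az":0,"fingers":0},
  {"x":0,"y":0,"z":0,"ax":0,"ay":0,"az":0,"fingers":0},
  {"x":0,"y":0,"z":0,"ax":0,"ay":0,"az":0,"fingers":0},
  {"x":0,"y":0,"z":0,"ax":0,"ay":0,"az":0,"fingers":0},
])

```text
time_s: 26.08
position: [547.6, -73.5, 354.6]
ee_rot: [-0.0, 0.999, -0.035, -0.001]
wrist_force: [-0.5, 0.1, 0.2]
opening: 72.1
finger_force: 0.0
```

Run:
```python
from h import *
s=r.state();print(s["position"])
p=r.camera_params("wrist");im=r.camera("wrist");cv2.imwrite("pics/w6.png",im[:,:,::-1])
print([(c["score"],c["position"]) for c in r.tip_of("wrist","door_bar")[:2]])
E=p["extrinsics"];print(E[:3,3]);d=np.array([.0718,.9974,0]);l=np.array([.9974,-.0718,0])
for th in np.arange(.4,1,.05):
    o=240*np.sin(th)+10*np.cos(th)-10;z=45+240*np.cos(th)-10*np.sin(th);b=np.array([559,-209,0])+o*d+[0,0,z]
    print(round(th,2),b.round(),proj(p,[b-75*l,b,b+75*l]).round().tolist(),round(421.8*12/-((b-E[:3,3])@E[:3,:3])[2]))
```

```text
[547.64187021 -73.52288028 354.56783806]
[(0.84, [336.8, 184.6])]
[629.39171204 -78.46152333 497.13001967]
0.4 [ 566. -117.  262.] [[384.0, 319.0], [391.0, 204.0], [398.0, 67.0]] 21
0.45 [ 566. -106.  257.] [[366.0, 315.0], [371.0, 202.0], [376.0, 67.0]] 20
0.5 [567. -95. 251.] [[349.0, 310.0], [353.0, 199.0], [356.0, 68.0]] 20
0.55 [568. -85. 244.] [[333.0, 306.0], [335.0, 197.0], [337.0, 68.0]] 20
0.6 [569. -76. 237.] [[319.0, 301.0], [319.0, 194.0], [320.0, 69.0]] 19
0.65 [569. -66. 230.] [[305.0, 296.0], [305.0, 191.0], [304.0, 69.0]] 19
0.7 [570. -57. 222.] [[293.0, 291.0], [291.0, 189.0], [290.0, 70.0]] 18
0.75 [571. -49. 214.] [[282.0, 286.0], [280.0, 186.0], [277.0, 71.0]] 18
0.8 [571. -40. 205.] [[272.0, 281.0], [269.0, 183.0], [266.0, 72.0]] 17
0.85 [572. -33. 196.] [[263.0, 276.0], [260.0, 181.0], [256.0, 72.0]] 17
0.9 [572. -25. 186.] [[256.0, 271.0], [252.0, 178.0], [248.0, 73.0]] 16
0.95 [573. -18. 176.] [[249.0, 266.0], [245.0, 176.0], [240.0, 74.0]] 16
```

View pics/w6.png

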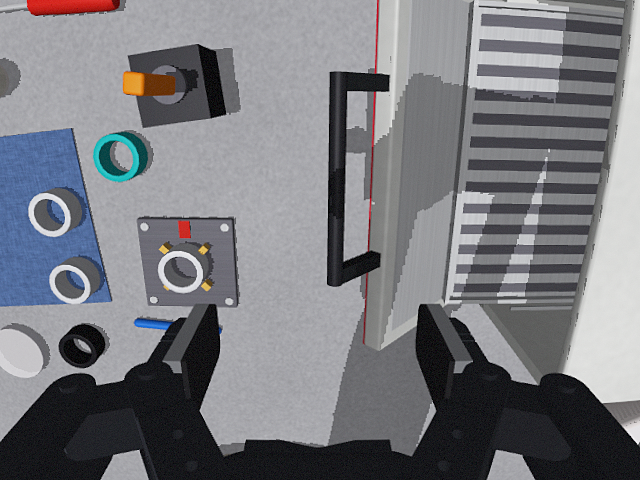

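Bar runs from (338,72) to (334,284). That is shorter in the picture than predicted, so the bar is lower and the hinge farther back: the door was ajar at the start. I'll fit the hinge and angles.

Run:
```python
from h import *
from scipy.optimize import least_squares
s=r.state();p=r.camera_params("wrist");pt=r.camera_params("top")
def T(pos,q):
    M=np.eye(4);M[:3,:3]=quat(np.array(q)/np.linalg.norm(q)).as_matrix();M[:3,3]=pos;return M
C=np.linalg.inv(T(s["position"],s["ee_rot"]))@p["extrinsics"]
def cam(pos,q): return dict(p,extrinsics=T(pos,q)@C)
p4=cam([534.98,-120.09,355.97],[0,.7745,.6335,0]);p5=cam([548.8,-73.7,217.5],[0,.999,-.0345,0])
def bar(v,th,t):
    d=np.array([-np.sin(v[2]),np.cos(v[2]),0]);l=np.array([d[1],-d[0],0])
    return np.array([v[0],v[1],45])+d*(240*np.sin(th)+10*np.cos(th))+[0,0,240*np.cos(th)-10*np.sin(th)]+l*t
# l points to +x
line4=[(290,388),(338,383),(386,378),(434,372)]
def f(v):
    e=[]
    e+=list((proj(p,bar(v,v[4],69))[0]-(338,79)));e+=list((proj(p,bar(v,v[4],-69))[0]-(334.5,277)))
    e+=list((proj(p,bar(v,v[4],0))[0]-(336.8,184.6))/2);e+=list((proj(p5,bar(v,v[4],0))[0]-(352,258.5))/3)
    e+=list((proj(p4,bar(v,v[3],0))[0]-(382.3,378.1))/2)
    e+=list((proj(pt,bar(v,v[3],0))[0]-(429.5,239.5))/1)
    a,b=proj(p4,bar(v,v[3],-55))[0],proj(p4,bar(v,v[3],30))[0]
    for u in line4: e.append(np.cross(b-a,np.array(u)-a)/np.linalg.norm(b-a))
    return np.array(e)
for v0 in ([559,-270,-.07,.2,.75],[559,-230,-.07,.0,.5]):
    o=least_squares(f,v0,x_scale=[10,10,.05,.1,.1]);v=o.x;print(o.cost,v,bar(v,v[3],0),bar(v,v[4],0));print(f(v).round(1))
```

```text
3.8409905640868436 [ 5.54686219e+02 -2.60070375e+02 -7.96424597e-02  1.56501278e-01
  7.63839685e-01] [ 558.44812941 -212.93530291  280.50824397] [568.46808094 -87.38974155 211.40750886]
[ 0.8  0.9 -0.6 -0.8 -0.3 -0.  -0.2  1.2  1.1  0.1 -0.7 -1.3  0.1  0.2
  0.3 -0.7]
3.8409905640870154 [ 5.54686219e+02 -2.60070375e+02 -7.96424602e-02  1.56501276e-01
  7.63839683e-01] [ 558.4481294  -212.93530287  280.50824403] [568.46808098 -87.38974154 211.40750916]
[ 0.8  0.9 -0.6 -0.8 -0.3 -0.  -0.2  1.2  1.1  0.1 -0.7 -1.3  0.1  0.2
  0.3 -0.7]<stdin>:21: DeprecationWarning: Arrays of 2-dimensional vectors are deprecated. Use arrays of 3-dimensional vectors instead. (deprecated in NumPy 2.0)
```

```bash
cat >> h.py <<'E'
V=[554.7,-260.1,-.0796]
D=np.array([-np.sin(V[2]),np.cos(V[2]),0]);L=np.array([D[1],-D[0],0])
def bar(th,t=0): return np.array([V[0],V[1],45])+D*(240*np.sin(th)+10*np.cos(th))+[0,0,240*np.cos(th)-10*np.sin(th)]+L*t
def arc(a,b,n):
    th=np.linspace(a,b,n+1);Q=np.c_[-(240*np.sin(th)+10*np.cos(th)),-(240*np.cos(th)-10*np.sin(th))]/10
    return np.diff(Q.round(2),axis=0).round(2).tolist()
E
python3 - <<'E'
from h import *
b=bar(.764,-20);print(b,go(b[0],b[1],192.5,-94.56));print(arc(.764,1.445,10))
E
```

```text
[548.53997913 -85.80187092 211.37973537] [array([ 0.21,  1.22, 16.22]), array([-0.02,  0.15,  0.58])]
[[-1.09, 1.22], [-1.0, 1.29], [-0.92, 1.35], [-0.82, 1.42], [-0.73, 1.46], [-0.62, 1.52], [-0.52, 1.55], [-0.41, 1.58], [-0.3, 1.61], [-0.2, 1.62]]
```

Request:
drive_tool([
  {"x":0.2,"y":1.2,"z":2,"ax":0,"ay":0,"az":0.6,"fingers":135},
  {"x":0,"y":0,"z":3,"ax":0,"ay":0,"az":0,"fingers":135},
  {"x":0,"y":0,"z":4,"ax":0,"ay":0,"az":0,"fingers":135},
  {"x":0,"y":0,"z":4,"ax":0,"ay":0,"az":0,"fingers":135},
  {"x":0,"y":0,"z":3.2,"ax":0,"ay":0,"az":0,"fingers":135},
  {"x":0,"y":0,"z":0,"ax":0,"ay":0,"az":0,"fingers":135},
  {"x":0,"y":0,"z":0,"ax":0,"ay":0,"az":0,"fingers":255},
  {"x":0,"y":0,"z":0,"ax":0,"ay":0,"az":0,"fingers":255},
  {"x":0,"y":0,"z":0,"ax":0,"ay":0,"az":0,"fingers":255},
  {"x":0,"y":0,"z":0,"ax":0,"ay":0,"az":0,"fingers":255},
  {"x":0,"y":0,"z":0,"ax":0,"ay":0,"az":0,"fingers":255},
])

```text
time_s: 27.55
position: [550.3, -85.9, 195.3]
ee_rot: [0.0, 0.999, -0.04, 0.001]
wrist_force: [3.6, -1.7, 2.4]
opening: 10.8
finger_force: 29.4
```

Request:
drive_tool([
  {"x":0,"y":-1.09,"z":1.22,"ax":0,"ay":0,"az":0,"fingers":255},
  {"x":0,"y":-1.0,"z":1.29,"ax":0,"ay":0,"az":0,"fingers":255},
  {"x":0,"y":-0.92,"z":1.35,"ax":0,"ay":0,"az":0,"fingers":255},
  {"x":0,"y":-0.82,"z":1.42,"ax":0,"ay":0,"az":0,"fingers":255},
  {"x":0,"y":-0.73,"z":1.46,"ax":0,"ay":0,"az":0,"fingers":255},
])

```text
time_s: 28.18
position: [553.5, -40.6, 125.8]
ee_rot: [0.001, 0.999, -0.04, 0.001]
wrist_force: [5.2, -11.7, -1.3]
opening: 10.5
finger_force: 29.2
```

Run:
```python
from h import *
s=r.state();b=bar(.764+.681/2,-20);print(s["position"],s["wrist_force"],b-[0,0,17],s["opening"])
```

```text
[553.50067849 -40.64247089 125.82943009] [  5.19679233 -11.74291294  -1.33086859] [552.16724976 -40.32942868 126.96707108] 10.46095793132245
```

Request:
drive_tool([
  {"x":0,"y":-0.62,"z":1.52,"ax":0,"ay":0,"az":0,"fingers":255},
  {"x":0,"y":-0.52,"z":1.55,"ax":0,"ay":0,"az":0,"fingers":255},
  {"x":0,"y":-0.41,"z":1.58,"ax":0,"ay":0,"az":0,"fingers":255},
  {"x":0,"y":-0.3,"z":1.61,"ax":0,"ay":0,"az":0,"fingers":255},
  {"x":0,"y":-0.2,"z":1.55,"ax":0,"ay":0,"az":0,"fingers":255},
  {"x":0,"y":0,"z":0,"ax":0,"ay":0,"az":0,"fingers":255},
  {"x":0,"y":0,"z":0,"ax":0,"ay":0,"az":0,"fingers":255},
])

```text
time_s: 29.05
position: [556.3, -23.2, 49.1]
ee_rot: [0.003, 0.999, -0.04, 0.002]
wrist_force: [7.3, -20.8, -0.3]
opening: 10.9
finger_force: 33.3
```

Request:
drive_tool([
  {"x":0,"y":0,"z":0,"ax":0,"ay":0,"az":0,"fingers":135},
  {"x":0,"y":0,"z":0,"ax":0,"ay":0,"az":0,"fingers":135},
  {"x":0,"y":0,"z":0,"ax":0,"ay":0,"az":0,"fingers":135},
  {"x":0,"y":0,"z":-3,"ax":0,"ay":0,"az":0,"fingers":135},
  {"x":0,"y":0,"z":-6,"ax":0,"ay":0,"az":0,"fingers":135},
  {"x":0,"y":0,"z":-6,"ax":0,"ay":0,"az":0,"fingers":0},
  {"x":0,"y":0,"z":-6,"ax":0,"ay":0,"az":0,"fingers":0},
  {"x":0,"y":0,"z":-6,"ax":0,"ay":0,"az":0,"fingers":0},
  {"x":0,"y":0,"z":-6,"ax":0,"ay":0,"az":0,"fingers":0},
  {"x":0,"y":0,"z":0,"ax":0,"ay":0,"az":0,"fingers":0},
  {"x":0,"y":0,"z":0,"ax":0,"ay":0,"az":0,"fingers":0},
])

```text
time_s: 30.42
position: [554.6, -19.5, 378.3]
ee_rot: [-0.0, 0.999, -0.04, -0.0]
wrist_force: [0.3, 1.1, -0.4]
opening: 85.5
finger_force: 0.0
```

Run:
```python
from h import *
s=r.state();print(s["position"])
p=r.camera_params("wrist");im=r.camera("wrist");cv2.imwrite("pics/w7.png",im[:,:,::-1])
for t in(-75,0,75): print([proj(p,bar(th,t)).round().tolist() for th in(1.35,1.45)])
d0=np.array([V[0],V[1],0])+D*65; print("rack mid",d0)
for q,z in(("rack",105),("deburrer",75),("stand",0),("collar1",10)): print(q,[(round(c["score"],2),np.round(c["position"]),pix2z(p,c["position"],z).round(1)[0]) for c in r.tip_of("wrist",q)[:5]])
c=[d0+[0,0,111]+D*a+L*b for a,b in((76,-136),(76,136),(-76,136),(-76,-136))];print(proj(p,c).round())
for c in r.cut_out("wrist","rack")[:1]: print(c["extent"])
```

```text
[554.64681373 -19.48463582 378.31971385]
[[[321.0, 228.0]], [[318.0, 221.0]]]
[[[321.0, 158.0]], [[318.0, 155.0]]]
[[[322.0, 82.0]], [[318.0, 82.0]]]
rack mid [ 559.86853785 -195.30581649    0.        ]
rack [(0.77, array([492., 164.]), array([ 558.1, -194.7,  105. ])), (0.48, array([ 65., 345.]), array([381.4, 298.5, 105. ]))]
deburrer [(0.85, array([225.,  90.]), array([649.3,  68.4,  75. ])), (0.5, array([491., 160.]), array([ 556.4, -206.6,   75. ])), (0.24, array([237., 260.]), array([463.2,  80.7,  75. ]))]
stand [(0.97, array([241.,  88.]), array([651. ,  64.3,   0. ])), (0.17, array([46., 81.]), array([686.7, 306.2,   0. ]))]
collar1 [(0.93, array([111., 212.]), array([516.5, 251. ,  10. ])), (0.74, array([238., 261.]), array([436.8,  95. ,  10. ])), (0.73, array([127., 272.]), array([431.6, 248.5,  10. ])), (0.59, array([131., 338.]), array([329.9, 266.7,  10. ])), (0.59, array([172., 154.]), array([582. , 156.4,  10. ]))]
[[410. 288.]
 [428.  13.]
 [585.  22.]
 [544. 287.]]
[406.9, 6.0, 597.5, 297.6]
```

View pics/w7.png

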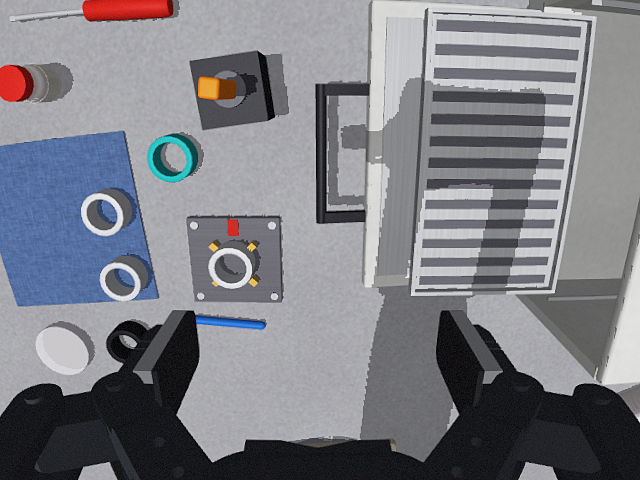

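View: door down, rack out where predicted. Collars on the mat are at (106,212) (knocked about 35 mm since the start) and (124,279); collar1 is at (233,268) and the tool is back in its stand.

```bash
cat >> h.py <<'E'
def ring(im,p,uv,z,half=34):
    """centre of the bright top annulus near uv, in world mm on plane z (RGB image)"""
    hsv=cv2.cvtColor(im,cv2.COLOR_RGB2HSV);v=cv2.inRange(hsv,(0,0,195),(180,30,255))
    u,w=int(uv[0]),int(uv[1]);m=np.zeros_like(v);m[max(0,w-half):w+half,max(0,u-half):u+half]=255;v&=m
    n,lab,st,_=cv2.connectedComponentsWithStats(v);k=1+np.argmax(st[1:,4]);c=pts(lab==k)
    hull=cv2.convexHull(c.astype(np.int32))[:,0];X=pix2z(p,hull,z)[:,:2]
    (a,b),rad=cv2.minEnclosingCircle(X.astype(np.float32))
    return np.round([a,b,rad],1),np.array(cv2.fitEllipse(X.astype(np.float32))[0]).round(1)
E
python3 - <<'E'
from h import *
im=cv2.imread("pics/w7.png")[:,:,::-1].copy();p=r.camera_params("wrist")
print(ring(im,p,(233,268),38),ring(im,p,(102,212),31),ring(im,p,(122,281),31))
it=r.camera("top");pt=r.camera_params("top")
for c in r.cut_out("top","collar2")[:6]:
    m=c["mask"];print(round(c["score"],2),cv2.minEnclosingCircle(pix2z(pt,pts(m),30)[:,:2].astype(np.float32)))
s=r.state();print(go(437,98,100,-4.75),s["qpos"].round(2))
E
```

```text
(array([438.1,  99.6,  27.3]), array([438.1,  99.3])) (array([518.3, 251.9,  27.3]), array([518.4, 251.9])) (array([426.5, 249.7,  27.3]), array([426.5, 249.6]))
0.71 ((578.2819213867188, 154.25779724121094), 29.585559844970703)
0.63 ((328.0870056152344, 268.1831359863281), 28.645795822143555)
0.49 ((426.9702453613281, 248.37315368652344), 28.945085525512695)
0.45 ((438.6939392089844, 117.08708190917969), 18.85038948059082)
[array([-12.61, -10.81,  27.83]), array([-6.000e-02,  5.000e-02, -8.982e+01])] [-0.13 -0.    1.36  0.    1.78  1.52]
```

Request:
drive_tool([
  {"x":-4,"y":0,"z":0,"ax":0,"ay":0,"az":0,"fingers":0},
  {"x":-4,"y":-5,"z":0,"ax":0,"ay":0,"az":0,"fingers":0},
  {"x":-4,"y":-6,"z":0,"ax":0,"ay":0,"az":0,"fingers":0},
  {"x":0,"y":0,"z":0,"ax":0,"ay":0,"az":-10,"fingers":0},
  {"x":0,"y":0,"z":0,"ax":0,"ay":0,"az":-10,"fingers":0},
  {"x":0,"y":0,"z":0,"ax":0,"ay":0,"az":-10,"fingers":0},
  {"x":0,"y":0,"z":3,"ax":0,"ay":0,"az":-10,"fingers":0},
  {"x":0,"y":0,"z":4,"ax":0,"ay":0,"az":-10,"fingers":0},
  {"x":0,"y":0,"z":4,"ax":0,"ay":0,"az":-10,"fingers":0},
  {"x":0,"y":0,"z":4,"ax":0,"ay":0,"az":-10,"fingers":0},
  {"x":0,"y":0,"z":4,"ax":0,"ay":0,"az":-10,"fingers":0},
  {"x":0,"y":0,"z":4,"ax":0,"ay":0,"az":-10,"fingers":0},
])

```text
time_s: 32.33
position: [449.2, 89.7, 147.6]
ee_rot: [0.0, 0.733, 0.68, 0.0]
wrist_force: [0.7, 0.8, 0.8]
opening: 85.3
finger_force: 0.0
```

Request:
drive_tool([
  {"x":0,"y":0,"z":0,"ax":0,"ay":0,"az":0,"fingers":0},
  {"x":0,"y":0,"z":0,"ax":0,"ay":0,"az":0,"fingers":0},
])

```text
time_s: 32.58
position: [450.1, 89.8, 150.5]
ee_rot: [0.0, 0.736, 0.677, 0.001]
wrist_force: [0.2, -0.4, 0.8]
opening: 85.5
finger_force: 0.0
```

Run:
```python
from h import *
s=r.state();p=r.camera_params("wrist");im=r.camera("wrist");c=proj(p,[438,99.4,38])[0];print(c,ring(im,p,c,38,70))
print(go(438,99.4,13,-4.75))
```

```text
[293.93073659 214.321604  ] (array([438.8, 100.2,  27.3]), array([438.8, 100.3]))
[array([ 0.84, -1.39, 13.81]), array([ 0.17, -0.03, -0.01])]
```

Request:
drive_tool([
  {"x":0.88,"y":-1.35,"z":3,"ax":0,"ay":0,"az":0,"fingers":0},
  {"x":0,"y":0,"z":4,"ax":0,"ay":0,"az":0,"fingers":0},
  {"x":0,"y":0,"z":4,"ax":0,"ay":0,"az":0,"fingers":0},
  {"x":0,"y":0,"z":2.6,"ax":0,"ay":0,"az":0,"fingers":0},
  {"x":0,"y":0,"z":0,"ax":0,"ay":0,"az":0,"fingers":0},
  {"x":0,"y":0,"z":0,"ax":0,"ay":0,"az":0,"fingers":255},
  {"x":0,"y":0,"z":0,"ax":0,"ay":0,"az":0,"fingers":255},
  {"x":0,"y":0,"z":0,"ax":0,"ay":0,"az":0,"fingers":255},
  {"x":0,"y":0,"z":0,"ax":0,"ay":0,"az":0,"fingers":255},
  {"x":0,"y":0,"z":0,"ax":0,"ay":0,"az":0,"fingers":255},
  {"x":0,"y":0,"z":0,"ax":0,"ay":0,"az":0,"fingers":255},
], force=50)

```text
time_s: 34.0
position: [437.5, 99.8, 15.2]
ee_rot: [0.0, 0.735, 0.678, 0.001]
wrist_force: [-7.9, -0.4, 13.3]
opening: 54.4
finger_force: 50.7
```

Run:
```python
from h import *
s=r.state();print(s["position"],s["wrist_force"],s["opening"])
H=np.array([V[0],V[1],0])+D*95
for b in(84,0,-84): print(b,H+L*b)
```

```text
[437.47058186  99.8339491   15.22865146] [-7.89668143 -0.40304718 13.30494716] 54.40301277547321
84 [ 645.98803862 -172.08014994    0.        ]
0 [ 562.25401686 -165.40080872    0.        ]
-84 [ 478.51999509 -158.7214675     0.        ]
```

Request:
drive_tool([
  {"x":0,"y":0,"z":-2,"ax":0,"ay":0,"az":0,"fingers":255},
  {"x":0,"y":0,"z":-5,"ax":0,"ay":0,"az":0,"fingers":255},
  {"x":0,"y":0,"z":-6,"ax":0,"ay":0,"az":0,"fingers":255},
  {"x":0,"y":0,"z":-6,"ax":0,"ay":0,"az":0,"fingers":255},
  {"x":-4,"y":3.5,"z":0,"ax":0,"ay":0,"az":0,"fingers":255},
  {"x":-4,"y":3.5,"z":0,"ax":0,"ay":0,"az":0,"fingers":255},
  {"x":-4,"y":4,"z":0,"ax":0,"ay":0,"az":0,"fingers":255},
  {"x":-4,"y":4,"z":0,"ax":0,"ay":0,"az":0,"fingers":255},
  {"x":-4,"y":4,"z":0,"ax":0,"ay":0,"az":0,"fingers":255},
  {"x":-4,"y":4,"z":0,"ax":0,"ay":0,"az":0,"fingers":255},
  {"x":-1.3,"y":0,"z":0,"ax":0,"ay":0,"az":0,"fingers":255},
  {"x":0,"y":0,"z":0,"ax":0,"ay":0,"az":0,"fingers":255},
])

```text
time_s: 35.5
position: [645.4, -171.8, 203.2]
ee_rot: [-0.0, 0.735, 0.678, 0.0]
wrist_force: [-0.3, -0.1, -1.6]
opening: 53.8
finger_force: 54.1
```

Request:
drive_tool([
  {"x":0,"y":0,"z":0,"ax":0,"ay":0,"az":0,"fingers":255},
  {"x":0,"y":0,"z":0,"ax":0,"ay":0,"az":0,"fingers":255},
])

```text
time_s: 35.75
position: [645.6, -169.7, 203.9]
ee_rot: [0.0, 0.734, 0.679, 0.0]
wrist_force: [-0.7, -0.5, -2.1]
opening: 53.7
finger_force: 54.1
```

Run:
```python
from h import *
s=r.state();print(s["position"],s["opening"],s["wrist_force"],go(646,-172,117.5,-4.6))
```

```text
[ 645.61563074 -169.70430874  203.93082422] 53.733877475799375 [-0.71641121 -0.50690294 -2.12968609] [array([-0.23,  0.05,  8.64]), array([0.07, 0.  , 0.1 ])]
```

Opening counts for about 70 mm are ≈45. Lower, release, rise.

Request:
drive_tool([
  {"x":-0.23,"y":0.05,"z":3,"ax":0,"ay":0,"az":0,"fingers":255},
  {"x":0,"y":0,"z":3.5,"ax":0,"ay":0,"az":0,"fingers":255},
  {"x":0,"y":0,"z":1.5,"ax":0,"ay":0,"az":0,"fingers":255},
  {"x":0,"y":0,"z":0.6,"ax":0,"ay":0,"az":0,"fingers":255},
  {"x":0,"y":0,"z":0,"ax":0,"ay":0,"az":0,"fingers":255},
  {"x":0,"y":0,"z":0,"ax":0,"ay":0,"az":0,"fingers":255},
  {"x":0,"y":0,"z":0,"ax":0,"ay":0,"az":0,"fingers":255},
])

```text
time_s: 36.62
position: [646.7, -173.6, 118.0]
ee_rot: [0.001, 0.735, 0.678, 0.0]
wrist_force: [0.6, -0.5, -1.8]
opening: 54.2
finger_force: 54.1
```

Request:
drive_tool([
  {"x":0,"y":0,"z":0.15,"ax":0,"ay":0,"az":0,"fingers":255},
  {"x":0,"y":0,"z":0,"ax":0,"ay":0,"az":0,"fingers":100},
  {"x":0,"y":0,"z":0,"ax":0,"ay":0,"az":0,"fingers":45},
  {"x":0,"y":0,"z":0,"ax":0,"ay":0,"az":0,"fingers":45},
  {"x":0,"y":0,"z":0,"ax":0,"ay":0,"az":0,"fingers":45},
  {"x":0,"y":0,"z":-3,"ax":0,"ay":0,"az":0,"fingers":45},
  {"x":0,"y":0,"z":-5,"ax":0,"ay":0,"az":0,"fingers":45},
  {"x":5,"y":-2,"z":-3,"ax":0,"ay":0,"az":0,"fingers":0},
  {"x":5,"y":-3,"z":0,"ax":0,"ay":0,"az":0,"fingers":0},
  {"x":5,"y":-3,"z":0,"ax":0,"ay":0,"az":0,"fingers":0},
  {"x":5,"y":-3,"z":0,"ax":0,"ay":0,"az":0,"fingers":0},
  {"x":5,"y":-3,"z":0,"ax":0,"ay":0,"az":0,"fingers":0},
])

```text
time_s: 38.12
position: [525.4, 88.5, 225.5]
ee_rot: [0.0, 0.735, 0.678, 0.0]
wrist_force: [0.1, 0.6, -0.2]
opening: 85.7
finger_force: 0.0
```

Request:
drive_tool([
  {"x":5,"y":-3,"z":0,"ax":0,"ay":0,"az":0,"fingers":0},
  {"x":5,"y":-4,"z":0,"ax":0,"ay":0,"az":0,"fingers":0},
  {"x":5,"y":-4,"z":0,"ax":0,"ay":0,"az":0,"fingers":0},
  {"x":0,"y":0,"z":0,"ax":0,"ay":0,"az":0,"fingers":0},
  {"x":0,"y":0,"z":0,"ax":0,"ay":0,"az":0,"fingers":0},
  {"x":0,"y":0,"z":0,"ax":0,"ay":0,"az":0,"fingers":0},
])

```text
time_s: 38.88
position: [431.2, 241.7, 225.3]
ee_rot: [0.0, 0.735, 0.678, -0.0]
wrist_force: [-0.4, -0.5, -0.1]
opening: 85.5
finger_force: 0.0
```

Run:
```python
from h import *
s=r.state();p=r.camera_params("wrist");im=r.camera("wrist");cv2.imwrite("pics/w8.png",im[:,:,::-1])
print(s["position"],s["time_s"])
for X in([426.5,249.7,31],[518.3,251.9,31]):
    c=proj(p,X)[0];print(c,ring(im,p,c,31,50))
print(go(426.5,249.7,8,-4.75))
```

```text
[431.18431511 241.71730622 225.31950491] 38.875
[308.73764004 188.07833564] (array([427.5, 250.8,  27.5]), array([427.5, 250.8]))
[421.09655896 176.80603615] (array([519.4, 253.3,  27.6]), array([519.2, 253.3]))
[array([ 0.77, -0.53, 21.73]), array([-0.  ,  0.02,  0.06])]
```

Request:
drive_tool([
  {"x":0.84,"y":-0.5,"z":5,"ax":0,"ay":0,"az":0,"fingers":0},
  {"x":0,"y":0,"z":6,"ax":0,"ay":0,"az":0,"fingers":0},
  {"x":0,"y":0,"z":6,"ax":0,"ay":0,"az":0,"fingers":0},
  {"x":0,"y":0,"z":3,"ax":0,"ay":0,"az":0,"fingers":0},
  {"x":0,"y":0,"z":1.6,"ax":0,"ay":0,"az":0,"fingers":0},
  {"x":0,"y":0,"z":0,"ax":0,"ay":0,"az":0,"fingers":0},
  {"x":0,"y":0,"z":0,"ax":0,"ay":0,"az":0,"fingers":255},
  {"x":0,"y":0,"z":0,"ax":0,"ay":0,"az":0,"fingers":255},
  {"x":0,"y":0,"z":0,"ax":0,"ay":0,"az":0,"fingers":255},
  {"x":0,"y":0,"z":0,"ax":0,"ay":0,"az":0,"fingers":255},
  {"x":0,"y":0,"z":0,"ax":0,"ay":0,"az":0,"fingers":255},
  {"x":0,"y":0,"z":0,"ax":0,"ay":0,"az":0,"fingers":255},
])

```text
time_s: 40.42
position: [427.9, 252.3, 11.6]
ee_rot: [0.001, 0.735, 0.678, 0.002]
wrist_force: [-0.9, -1.4, 5.9]
opening: 53.4
finger_force: 53.2
```

Request:
drive_tool([
  {"x":0,"y":0,"z":-2,"ax":0,"ay":0,"az":0,"fingers":255},
  {"x":0,"y":0,"z":-6,"ax":0,"ay":0,"az":0,"fingers":255},
  {"x":0,"y":0,"z":-6,"ax":0,"ay":0,"az":0,"fingers":255},
  {"x":0,"y":0,"z":-6,"ax":0,"ay":0,"az":0,"fingers":255},
  {"x":-5,"y":2,"z":0,"ax":0,"ay":0,"az":0,"fingers":255},
  {"x":-5,"y":2,"z":0,"ax":0,"ay":0,"az":0,"fingers":255},
  {"x":-5,"y":2,"z":0,"ax":0,"ay":0,"az":0,"fingers":255},
  {"x":-5,"y":2,"z":0,"ax":0,"ay":0,"az":0,"fingers":255},
  {"x":-5,"y":2,"z":0,"ax":0,"ay":0,"az":0,"fingers":255},
  {"x":-5,"y":2,"z":0,"ax":0,"ay":0,"az":0,"fingers":255},
  {"x":-5,"y":2,"z":0,"ax":0,"ay":0,"az":0,"fingers":255},
  {"x":-5,"y":2,"z":0,"ax":0,"ay":0,"az":0,"fingers":255},
])

```text
time_s: 41.92
position: [554.3, -161.7, 210.5]
ee_rot: [0.001, 0.735, 0.678, 0.0]
wrist_force: [0.5, 0.4, -1.0]
opening: 53.4
finger_force: 53.5
```

Request:
drive_tool([
  {"x":-0.5,"y":0.8,"z":0,"ax":0,"ay":0,"az":0,"fingers":255},
  {"x":0,"y":0,"z":0,"ax":0,"ay":0,"az":0,"fingers":255},
  {"x":0,"y":0,"z":0,"ax":0,"ay":0,"az":0,"fingers":255},
  {"x":0,"y":0,"z":0,"ax":0,"ay":0,"az":0,"fingers":255},
])

```text
time_s: 42.42
position: [561.2, -164.3, 209.6]
ee_rot: [0.0, 0.734, 0.679, 0.0]
wrist_force: [-0.7, -0.5, -1.4]
opening: 53.5
finger_force: 53.6
```

Run:
```python
from h import *
s=r.state();print(s["position"],s["opening"],s["wrist_force"],go(562.3,-165.4,121,-4.6))
```

```text
[ 561.19402122 -164.25330352  209.62805162] 53.488271925419525 [-0.69624878 -0.51759551 -1.43748901] [array([-0.11,  0.12,  8.86]), array([ 0.01, -0.  ,  0.12])]
```

Request:
drive_tool([
  {"x":-0.11,"y":0.12,"z":3,"ax":0,"ay":0,"az":0,"fingers":255},
  {"x":0,"y":0,"z":3.5,"ax":0,"ay":0,"az":0,"fingers":255},
  {"x":0,"y":0,"z":1.6,"ax":0,"ay":0,"az":0,"fingers":255},
  {"x":0,"y":0,"z":0.8,"ax":0,"ay":0,"az":0,"fingers":255},
  {"x":0,"y":0,"z":0,"ax":0,"ay":0,"az":0,"fingers":255},
  {"x":0,"y":0,"z":0,"ax":0,"ay":0,"az":0,"fingers":255},
])

```text
time_s: 43.18
position: [563.2, -167.0, 121.7]
ee_rot: [0.001, 0.735, 0.678, 0.0]
wrist_force: [1.0, -0.5, -1.2]
opening: 53.6
finger_force: 53.5
```

Request:
drive_tool([
  {"x":0,"y":0,"z":0.1,"ax":0,"ay":0,"az":0,"fingers":255},
  {"x":0,"y":0,"z":0,"ax":0,"ay":0,"az":0,"fingers":100},
  {"x":0,"y":0,"z":0,"ax":0,"ay":0,"az":0,"fingers":45},
  {"x":0,"y":0,"z":0,"ax":0,"ay":0,"az":0,"fingers":45},
  {"x":0,"y":0,"z":0,"ax":0,"ay":0,"az":0,"fingers":45},
  {"x":0,"y":0,"z":-3,"ax":0,"ay":0,"az":0,"fingers":45},
  {"x":0,"y":0,"z":-5,"ax":0,"ay":0,"az":0,"fingers":45},
  {"x":5,"y":-1,"z":-3,"ax":0,"ay":0,"az":0,"fingers":0},
  {"x":5,"y":-1,"z":0,"ax":0,"ay":0,"az":0,"fingers":0},
  {"x":5,"y":-1,"z":0,"ax":0,"ay":0,"az":0,"fingers":0},
  {"x":5,"y":-1,"z":0,"ax":0,"ay":0,"az":0,"fingers":0},
  {"x":5,"y":-1,"z":0,"ax":0,"ay":0,"az":0,"fingers":0},
])

```text
time_s: 44.68
position: [532.2, 88.0, 229.6]
ee_rot: [0.0, 0.735, 0.678, 0.0]
wrist_force: [0.3, 0.3, 0.1]
opening: 85.5
finger_force: 0.0
```

Request:
drive_tool([
  {"x":5,"y":-1,"z":0,"ax":0,"ay":0,"az":0,"fingers":0},
  {"x":5,"y":-1,"z":0,"ax":0,"ay":0,"az":0,"fingers":0},
  {"x":5,"y":-0.5,"z":0,"ax":0,"ay":0,"az":0,"fingers":0},
  {"x":0,"y":0,"z":0,"ax":0,"ay":0,"az":0,"fingers":0},
  {"x":0,"y":0,"z":0,"ax":0,"ay":0,"az":0,"fingers":0},
  {"x":0,"y":0,"z":0,"ax":0,"ay":0,"az":0,"fingers":0},
])

```text
time_s: 45.42
position: [519.7, 236.8, 229.3]
ee_rot: [0.0, 0.735, 0.678, -0.0]
wrist_force: [0.5, 0.6, -0.4]
opening: 85.3
finger_force: 0.0
```

Run:
```python
from h import *
s=r.state();p=r.camera_params("wrist");im=r.camera("wrist")
print(s["position"],s["time_s"])
c=proj(p,[519,252.5,31])[0];print(c,ring(im,p,c,31,50))
print(go(519,252.5,11,-4.75))
```

```text
[519.7419379  236.84708254 229.33281567] 45.425
[312.85118369 177.4971832 ] (array([519.3, 253.2,  27.5]), array([519.3, 253.1]))
[array([ 1.56, -0.21, 21.84]), array([0.01, 0.01, 0.09])]
```

Request:
drive_tool([
  {"x":1.6,"y":-0.2,"z":5,"ax":0,"ay":0,"az":0,"fingers":0},
  {"x":0,"y":0,"z":6,"ax":0,"ay":0,"az":0,"fingers":0},
  {"x":0,"y":0,"z":6,"ax":0,"ay":0,"az":0,"fingers":0},
  {"x":0,"y":0,"z":3,"ax":0,"ay":0,"az":0,"fingers":0},
  {"x":0,"y":0,"z":1.9,"ax":0,"ay":0,"az":0,"fingers":0},
  {"x":0,"y":0,"z":0,"ax":0,"ay":0,"az":0,"fingers":0},
  {"x":0,"y":0,"z":0,"ax":0,"ay":0,"az":0,"fingers":255},
  {"x":0,"y":0,"z":0,"ax":0,"ay":0,"az":0,"fingers":255},
  {"x":0,"y":0,"z":0,"ax":0,"ay":0,"az":0,"fingers":255},
  {"x":0,"y":0,"z":0,"ax":0,"ay":0,"az":0,"fingers":255},
  {"x":0,"y":0,"z":0,"ax":0,"ay":0,"az":0,"fingers":255},
  {"x":0,"y":0,"z":0,"ax":0,"ay":0,"az":0,"fingers":255},
])

```text
time_s: 46.98
position: [520.5, 254.8, 12.7]
ee_rot: [0.001, 0.735, 0.678, 0.002]
wrist_force: [-1.1, -1.0, 6.4]
opening: 53.3
finger_force: 55.3
```

Request:
drive_tool([
  {"x":0,"y":0,"z":-2,"ax":0,"ay":0,"az":0,"fingers":255},
  {"x":0,"y":0,"z":-6,"ax":0,"ay":0,"az":0,"fingers":255},
  {"x":0,"y":0,"z":-6,"ax":0,"ay":0,"az":0,"fingers":255},
  {"x":0,"y":0,"z":-6,"ax":0,"ay":0,"az":0,"fingers":255},
  {"x":-5,"y":-0.1,"z":0,"ax":0,"ay":0,"az":0,"fingers":255},
  {"x":-5,"y":-0.1,"z":0,"ax":0,"ay":0,"az":0,"fingers":255},
  {"x":-5,"y":-0.1,"z":0,"ax":0,"ay":0,"az":0,"fingers":255},
  {"x":-5,"y":-0.1,"z":0,"ax":0,"ay":0,"az":0,"fingers":255},
  {"x":-5,"y":-0.1,"z":0,"ax":0,"ay":0,"az":0,"fingers":255},
  {"x":-5,"y":-0.1,"z":0,"ax":0,"ay":0,"az":0,"fingers":255},
  {"x":-5,"y":-0.1,"z":0,"ax":0,"ay":0,"az":0,"fingers":255},
  {"x":-5,"y":-0.1,"z":0,"ax":0,"ay":0,"az":0,"fingers":255},
])

```text
time_s: 48.48
position: [478.5, -145.5, 211.8]
ee_rot: [0.001, 0.735, 0.678, 0.0]
wrist_force: [0.7, -0.3, -2.2]
opening: 53.7
finger_force: 55.6
```

Request:
drive_tool([
  {"x":-1.5,"y":0,"z":0,"ax":0,"ay":0,"az":0,"fingers":255},
  {"x":0,"y":0,"z":0,"ax":0,"ay":0,"az":0,"fingers":255},
  {"x":0,"y":0,"z":0,"ax":0,"ay":0,"az":0,"fingers":255},
  {"x":0,"y":0,"z":0,"ax":0,"ay":0,"az":0,"fingers":255},
])

```text
time_s: 48.98
position: [477.9, -157.7, 210.4]
ee_rot: [-0.0, 0.734, 0.679, 0.0]
wrist_force: [-0.0, -0.3, -2.9]
opening: 53.1
finger_force: 55.6
```

Run:
```python
from h import *
s=r.state();print(s["position"],s["opening"],s["wrist_force"],go(478.5,-158.7,122.5,-4.6))
```

```text
[ 477.94755279 -157.68678691  210.44227987] 53.09445391756861 [-0.03528377 -0.3382708  -2.92341761] [array([-0.1 ,  0.06,  8.79]), array([-0.  , -0.02,  0.13])]
```

Request:
drive_tool([
  {"x":-0.1,"y":0.06,"z":3,"ax":0,"ay":0,"az":0,"fingers":255},
  {"x":0,"y":0,"z":3.5,"ax":0,"ay":0,"az":0,"fingers":255},
  {"x":0,"y":0,"z":1.6,"ax":0,"ay":0,"az":0,"fingers":255},
  {"x":0,"y":0,"z":0.75,"ax":0,"ay":0,"az":0,"fingers":255},
  {"x":0,"y":0,"z":0,"ax":0,"ay":0,"az":0,"fingers":255},
  {"x":0,"y":0,"z":0.1,"ax":0,"ay":0,"az":0,"fingers":255},
  {"x":0,"y":0,"z":0,"ax":0,"ay":0,"az":0,"fingers":100},
  {"x":0,"y":0,"z":0,"ax":0,"ay":0,"az":0,"fingers":45},
  {"x":0,"y":0,"z":0,"ax":0,"ay":0,"az":0,"fingers":45},
  {"x":0,"y":0,"z":0,"ax":0,"ay":0,"az":0,"fingers":45},
  {"x":0,"y":0,"z":-3,"ax":0,"ay":0,"az":0,"fingers":45},
  {"x":0,"y":0,"z":-5,"ax":0,"ay":0,"az":0,"fingers":45},
])

```text
time_s: 50.48
position: [476.8, -159.4, 199.7]
ee_rot: [-0.002, 0.735, 0.678, -0.001]
wrist_force: [1.1, -0.9, 0.0]
opening: 70.5
finger_force: 0.0
```

Request:
drive_tool([
  {"x":3,"y":2,"z":-6,"ax":0,"ay":0,"az":0,"fingers":0},
  {"x":5,"y":3,"z":-6,"ax":0,"ay":0,"az":0,"fingers":0},
  {"x":5,"y":2,"z":-6,"ax":0,"ay":0,"az":0,"fingers":0},
  {"x":0,"y":0,"z":0,"ax":0,"ay":0,"az":10,"fingers":0},
  {"x":0,"y":0,"z":0,"ax":0,"ay":0,"az":10,"fingers":0},
  {"x":0,"y":0,"z":0,"ax":0,"ay":0,"az":10,"fingers":0},
  {"x":0,"y":0,"z":0,"ax":0,"ay":0,"az":10,"fingers":0},
  {"x":0,"y":0,"z":0,"ax":0,"ay":0,"az":10,"fingers":0},
  {"x":0,"y":0,"z":0,"ax":0,"ay":0,"az":10,"fingers":0},
  {"x":0,"y":0,"z":0,"ax":0,"ay":0,"az":10,"fingers":0},
  {"x":0,"y":0,"z":0,"ax":0,"ay":0,"az":10,"fingers":0},
  {"x":0,"y":0,"z":0,"ax":0,"ay":0,"az":9.9,"fingers":0},
])

```text
time_s: 51.98
position: [542.1, -61.9, 345.8]
ee_rot: [-0.0, 0.999, -0.042, -0.0]
wrist_force: [0.3, -0.5, 0.1]
opening: 85.2
finger_force: 0.0
```

Request:
drive_tool([
  {"x":0,"y":0,"z":0,"ax":0,"ay":0,"az":0,"fingers":135},
  {"x":0,"y":0,"z":0,"ax":0,"ay":0,"az":0,"fingers":135},
  {"x":0,"y":0,"z":0,"ax":0,"ay":0,"az":0,"fingers":135},
])

```text
time_s: 52.35
position: [542.0, -61.9, 345.8]
ee_rot: [-0.0, 0.999, -0.038, -0.0]
wrist_force: [0.2, -0.3, 0.3]
opening: 39.9
finger_force: 0.0
```

Run:
```python
from h import *
s=r.state();p=r.camera_params("wrist");im=r.camera("wrist");cv2.imwrite("pics/w9.png",im[:,:,::-1])
print(s["position"],s["qpos"].round(2))
b=bar(1.44,-20);print(b,proj(p,[bar(1.44,t) for t in(-75,75)]).round(),go(b[0],b[1],49,-94.56))
```

```text
[542.04447471 -61.88705178 345.76344124] [-0.21 -0.04  1.45  0.    1.72  1.44]
[553.78786043 -20.01301645  66.38710662] [[277. 222.]
 [274.  71.]] [array([ 0.85, -4.26, 29.68]), array([-0.  ,  0.  ,  0.19])]
```

View pics/w9.png

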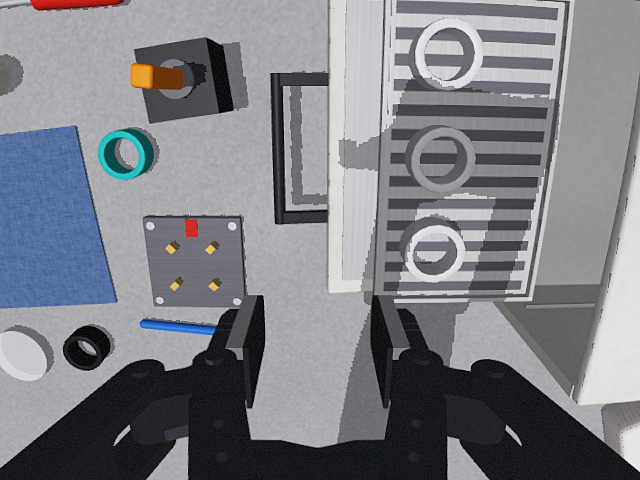

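Wrist view: all three collars lie flat on the rack at (449,53), (443,159) and (435,252), the mat is empty, and the bar is at column 278, as predicted. There is a second blue patch under the glass dome, so I'll check it before shutting the door.

Run:
```python
from h import *
a=r.camera("top")[70:220,30:190];b=r.camera("scene")[220:370,440:600]
o=np.hstack([cv2.resize(x,(400,375),interpolation=2) for x in(a,b)]);cv2.imwrite("pics/c10.png",o[:,:,::-1])
for n in("top","scene"): print(n,[(round(c["score"],2),np.round(c["position"])) for c in r.tip_of(n,"collar2")])
print(arc(1.44,0,24))
```

```text
top [(0.79, array([223., 342.])), (0.7, array([264., 241.])), (0.44, array([394., 274.]))]
scene []
[[0.18, -1.43], [0.25, -1.42], [0.34, -1.4], [0.43, -1.37], [0.51, -1.35], [0.58, -1.32], [0.67, -1.28], [0.74, -1.24], [0.81, -1.19], [0.88, -1.13], [0.95, -1.09], [1.01, -1.02], [1.08, -0.97], [1.12, -0.89], [1.18, -0.83], [1.23, -0.76], [1.27, -0.68], [1.31, -0.6], [1.34, -0.52], [1.37, -0.44], [1.4, -0.36], [1.41, -0.28], [1.43, -0.19], [1.44, -0.1]]
```

View pics/c10.png

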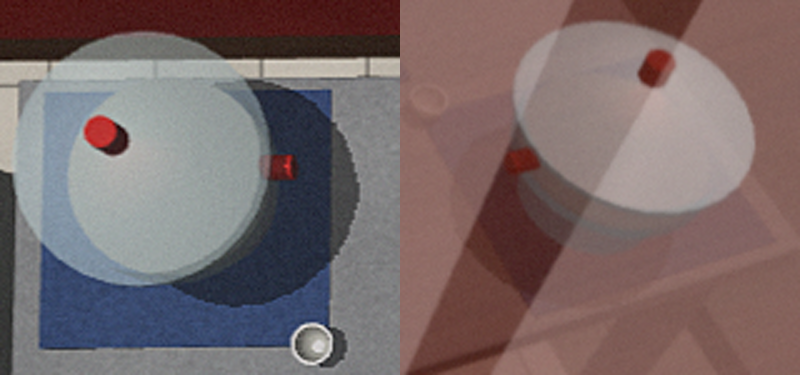

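No collar there: it is only a large desiccator. Now grip the bar again.

Request:
drive_tool([
  {"x":0.9,"y":-4,"z":0,"ax":0,"ay":0,"az":0,"fingers":135},
  {"x":0,"y":0,"z":6,"ax":0,"ay":0,"az":0,"fingers":135},
  {"x":0,"y":0,"z":6,"ax":0,"ay":0,"az":0,"fingers":135},
  {"x":0,"y":0,"z":6,"ax":0,"ay":0,"az":0,"fingers":135},
  {"x":0,"y":0,"z":6,"ax":0,"ay":0,"az":0,"fingers":135},
  {"x":0,"y":0,"z":3.5,"ax":0,"ay":0,"az":0,"fingers":135},
  {"x":0,"y":0,"z":2.4,"ax":0,"ay":0,"az":0,"fingers":135},
  {"x":0,"y":0,"z":0,"ax":0,"ay":0,"az":0,"fingers":135},
  {"x":0,"y":0,"z":0,"ax":0,"ay":0,"az":0,"fingers":255},
  {"x":0,"y":0,"z":0,"ax":0,"ay":0,"az":0,"fingers":255},
  {"x":0,"y":0,"z":0,"ax":0,"ay":0,"az":0,"fingers":255},
  {"x":0,"y":0,"z":0,"ax":0,"ay":0,"az":0,"fingers":255},
], force=80)

```text
time_s: 54.1
position: [555.5, -23.3, 48.8]
ee_rot: [0.0, 0.999, -0.039, 0.002]
wrist_force: [-2.2, -3.5, 6.9]
opening: 9.2
finger_force: 78.2
```

Request:
drive_tool([
  {"x":0,"y":0.06,"z":-0.5,"ax":0,"ay":0,"az":0,"fingers":255},
  {"x":0,"y":0.12,"z":-0.93,"ax":0,"ay":0,"az":0,"fingers":255},
  {"x":0,"y":0.25,"z":-1.42,"ax":0,"ay":0,"az":0,"fingers":255},
  {"x":0,"y":0.34,"z":-1.4,"ax":0,"ay":0,"az":0,"fingers":255},
  {"x":0,"y":0.43,"z":-1.37,"ax":0,"ay":0,"az":0,"fingers":255},
  {"x":0,"y":0.51,"z":-1.35,"ax":0,"ay":0,"az":0,"fingers":255},
  {"x":0,"y":0.58,"z":-1.32,"ax":0,"ay":0,"az":0,"fingers":255},
  {"x":0,"y":0.67,"z":-1.28,"ax":0,"ay":0,"az":0,"fingers":255},
  {"x":0,"y":0.74,"z":-1.24,"ax":0,"ay":0,"az":0,"fingers":255},
])

```text
time_s: 55.22
position: [552.8, -56.9, 156.0]
ee_rot: [-0.002, 0.999, -0.038, 0.002]
wrist_force: [9.6, 11.0, -5.3]
opening: 8.9
finger_force: 77.9
```

Run:
```python
from h import *
s=r.state();b=bar(.96,-20);print(s["position"],s["wrist_force"],b-[0,0,17.6])
```

```text
[552.83757532 -56.89004249 156.01343452] [ 9.61486951 11.00135424 -5.28557085] [550.85268243 -56.80919904 156.85288097]
```

Holding and tracking well; continue.

Request:
drive_tool([
  {"x":-0.05,"y":0.81,"z":-1.19,"ax":0,"ay":0,"az":0,"fingers":255},
  {"x":-0.05,"y":0.88,"z":-1.13,"ax":0,"ay":0,"az":0,"fingers":255},
  {"x":0,"y":0.95,"z":-1.09,"ax":0,"ay":0,"az":0,"fingers":255},
  {"x":0,"y":1.01,"z":-1.02,"ax":0,"ay":0,"az":0,"fingers":255},
  {"x":0,"y":1.08,"z":-0.97,"ax":0,"ay":0,"az":0,"fingers":255},
  {"x":0,"y":1.12,"z":-0.89,"ax":0,"ay":0,"az":0,"fingers":255},
  {"x":0,"y":1.18,"z":-0.83,"ax":0,"ay":0,"az":0,"fingers":255},
  {"x":0,"y":1.23,"z":-0.76,"ax":0,"ay":0,"az":0,"fingers":255},
])

```text
time_s: 56.22
position: [547.2, -136.8, 239.4]
ee_rot: [-0.004, 0.999, -0.037, 0.005]
wrist_force: [0.9, 23.6, 22.5]
opening: 9.1
finger_force: 78.5
```

Run:
```python
from h import *
s=r.state();b=bar(.48,-20);print(s["position"],s["wrist_force"],s["opening"],b-[0,0,17.6])
```

```text
[ 547.17430992 -136.84946841  239.36482583] [ 0.94125363 23.56881315 22.48531594] 9.089253822375035 [ 544.28114697 -139.19173864  235.66098971]
```

Request:
drive_tool([
  {"x":0,"y":1.2,"z":-0.85,"ax":0,"ay":0,"az":0,"fingers":255},
  {"x":0,"y":1.25,"z":-0.75,"ax":0,"ay":0,"az":0,"fingers":255},
  {"x":0,"y":1.34,"z":-0.55,"ax":0,"ay":0,"az":0,"fingers":255},
  {"x":0,"y":1.37,"z":-0.44,"ax":0,"ay":0,"az":0,"fingers":255},
], force=50)

```text
time_s: 56.72
position: [543.2, -190.6, 265.1]
ee_rot: [-0.001, 0.999, -0.037, 0.005]
wrist_force: [6.1, 14.2, 18.0]
opening: 9.1
finger_force: 75.8
```

Run:
```python
from h import *
s=r.state();b=bar(.24,-20);print(s["position"],s["wrist_force"],s["opening"],b-[0,0,17.6],go(*(bar(0,-20)-[0,0,17.6])))
```

```text
[ 543.20368307 -190.63765346  265.1351696 ] [ 6.1332277  14.18051955 18.02821277] 9.114633313827188 [ 540.07197394 -191.9590663   258.1440877 ] [array([-0.33,  5.83, -0.25])]
```

Request:
drive_tool([
  {"x":0,"y":1.4,"z":-0.5,"ax":0,"ay":0,"az":0,"fingers":255},
  {"x":0,"y":1.41,"z":-0.4,"ax":0,"ay":0,"az":0,"fingers":255},
  {"x":0,"y":1.2,"z":-0.25,"ax":0,"ay":0,"az":0,"fingers":255},
  {"x":0,"y":1.0,"z":-0.1,"ax":0,"ay":0,"az":0,"fingers":255},
  {"x":0,"y":0.4,"z":0,"ax":0,"ay":0,"az":0,"fingers":255},
  {"x":0,"y":0,"z":0,"ax":0,"ay":0,"az":0,"fingers":255},
])

```text
time_s: 57.48
position: [537.8, -247.3, 276.6]
ee_rot: [0.001, 0.999, -0.039, 0.004]
wrist_force: [11.7, 1.6, 4.7]
opening: 8.9
finger_force: 72.1
```

Run:
```python
from h import *
s=r.state();print(s["position"],s["wrist_force"],s["opening"],go(*(bar(0,-20)-[0,0,17.6])))
```

```text
[ 537.78581069 -247.29019187  276.63876949] [11.67071317  1.59509289  4.71231938] 8.853251760070545 [array([-0.22,  0.14,  0.92])]
```

Request:
drive_tool([
  {"x":-0.1,"y":0.3,"z":0,"ax":0,"ay":0,"az":0,"fingers":255},
  {"x":0,"y":0.3,"z":0,"ax":0,"ay":0,"az":0,"fingers":255},
  {"x":0,"y":0,"z":0,"ax":0,"ay":0,"az":0,"fingers":255},
  {"x":0,"y":0,"z":0,"ax":0,"ay":0,"az":0,"fingers":255},
])

```text
time_s: 57.98
position: [537.3, -252.2, 276.8]
ee_rot: [0.001, 0.999, -0.038, 0.005]
wrist_force: [11.6, 4.8, 4.3]
opening: 9.1
finger_force: 72.5
```

Request:
drive_tool([
  {"x":0,"y":0.4,"z":0,"ax":0,"ay":0,"az":0,"fingers":255},
  {"x":0,"y":0.4,"z":0,"ax":0,"ay":0,"az":0,"fingers":255},
  {"x":0,"y":0.3,"z":0,"ax":0,"ay":0,"az":0,"fingers":255},
  {"x":0,"y":0,"z":0,"ax":0,"ay":0,"az":0,"fingers":255},
  {"x":0,"y":0,"z":0,"ax":0,"ay":0,"az":0,"fingers":255},
])

```text
time_s: 58.6
position: [535.3, -252.5, 276.3]
ee_rot: [-0.008, 0.999, -0.034, 0.001]
wrist_force: [-6.5, 51.9, 27.4]
opening: 9.0
finger_force: 76.3
```

Hard stop reached. Relieve the load, open and rise.

Request:
drive_tool([
  {"x":0,"y":-0.4,"z":0,"ax":0,"ay":0,"az":0,"fingers":255},
  {"x":0,"y":-0.3,"z":0,"ax":0,"ay":0,"az":0,"fingers":255},
  {"x":0,"y":0,"z":0,"ax":0,"ay":0,"az":0,"fingers":150},
  {"x":0,"y":0,"z":0,"ax":0,"ay":0,"az":0,"fingers":100},
  {"x":0,"y":0,"z":0,"ax":0,"ay":0,"az":0,"fingers":100},
  {"x":0,"y":0,"z":0,"ax":0,"ay":0,"az":0,"fingers":100},
  {"x":0,"y":0,"z":-4,"ax":0,"ay":0,"az":0,"fingers":100},
  {"x":0,"y":0,"z":-5,"ax":0,"ay":0,"az":0,"fingers":100},
  {"x":0,"y":-5,"z":-3,"ax":0,"ay":0,"az":0,"fingers":100},
  {"x":0,"y":-6,"z":0,"ax":0,"ay":0,"az":0,"fingers":100},
  {"x":0,"y":-6,"z":0,"ax":0,"ay":0,"az":0,"fingers":100},
  {"x":0,"y":0,"z":0,"ax":0,"ay":0,"az":0,"fingers":100},
])

```text
time_s: 60.1
position: [547.3, -84.0, 392.4]
ee_rot: [-0.0, 0.999, -0.037, 0.0]
wrist_force: [1.0, -0.7, 0.0]
opening: 52.0
finger_force: 0.0
```

Run:
```python
from h import *
s=r.state();p=r.camera_params("wrist");im=r.camera("wrist");cv2.imwrite("pics/w11.png",im[:,:,::-1])
print(s["position"],s["time_s"],r.tip_of("wrist","door_bar")[:1])
for th in(0,.03,.06,.1,.15): print(th,proj(p,[bar(th,t) for t in(-75,0,75)]).round().tolist())
```

```text
[547.33020607 -83.99128074 392.44593806] 60.1 [{'position': [583.2, 199.3], 'score': 0.82}]
0 [[557.0, 307.0], [578.0, 201.0], [598.0, 79.0]]
0.03 [[547.0, 307.0], [568.0, 201.0], [587.0, 78.0]]
0.06 [[537.0, 306.0], [557.0, 200.0], [575.0, 77.0]]
0.1 [[523.0, 306.0], [542.0, 200.0], [559.0, 76.0]]
0.15 [[505.0, 305.0], [522.0, 199.0], [539.0, 75.0]]
```

View pics/w11.png

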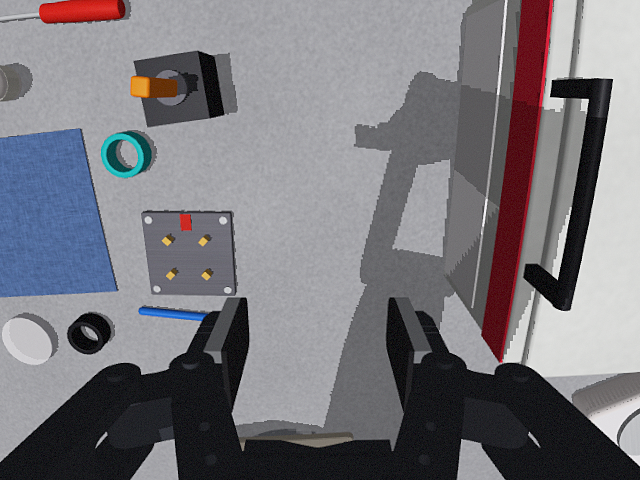

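The bar runs from (605,82) to (563,305), centre (583,199), which matches angle 0. The tool is upright in its stand and the gripper is clear.

```bash
python3 -c "
from cell import r
print(r.hand_in())"
```

```text
the job is handed in; nothing more can be done
None
```

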